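# Fetch the taper bush from behind the pipe end and the tin, and sit it in its pulley

### The job

The flanged taper bush is kept inside the little plywood stall, blocked by the pipe end and the grease tin that stand in front of it: first move both of these, upright, onto the low steel tray. With them on the tray, take the bush out and lower it gently, small end down, into the tapered bore of the belt pulley, so that it sits in loosely and level, not pressed tight. Then put the pipe end and the grease tin back, upright, each where it stood before; leave the spanner, the screwdriver and the tape measure where they are.

Things in the scene. Friction and masses are not known exactly. Their poses are not given: they have to be found in the camera images.
- bush_center (a point): Flanged taper bush, bright steel, loose, 34 mm high, 0.3 to 0.4 kg, small end down in the stall. Its cone is 38 mm across at the foot, 50 mm at 22 mm up; above it a round flange 58 mm across (22 to 34 mm above the foot): grip it there. The point is on its axis half-way up, 17 mm above the foot; z up along the axis.
- pipe_center (a point): Pipe end: short rusty pipe standing on end, loose, 42 mm across, 58 mm high, about 0.3 kg, beside the grease tin (which is left varies; about 10 mm apart) in front of the bush. The point is on its axis half-way up, 29 mm above its foot. The bush, 34 mm high, is only 12 to 20 mm behind it: grip the pipe by its top 20 mm, fingers closing along the stall's x.
- tin_center (a point): Grease tin: plain blue round tin, loose, closed, 63 mm across, 70 mm high, about 0.3 kg, beside the pipe end in front of the bush, about 5 mm from it: grip it by its top 30 mm, fingers closing along the stall's x. The point is on its axis half-way up, 35 mm above its foot.
- stall: Fixed plywood stall. Origin on the bench, at the bush's place; x points from its open front to its back, y left. Base board 6 mm thick, carries bush, pipe and tin. Pocket (walls to 48 mm above the bench): cheeks at y = +-39 mm from x = -30 to +65, back at x = +65. Pipe end and tin at about x = -67, y = +-32 mm. Grip the bush with fingers closing along x: there is no room along y.
- tray: Low dark steel tray, fixed, the side area. 190 mm (x) by 130 mm (y), rim 14 mm high, wall 3 mm thick, floor 6 mm above the bench. Origin at the centre of its underside on the bench. Room for the pipe end and the tin side by side along x (45 mm either side of the middle).
- belt_pulley: Dark steel V-belt pulley lying flat, fixed, 120 mm across. Origin at the centre of its underside on the bench, z up. Rim 18 mm high; hub 63 mm across, 26 mm high, with a tapered bore, 47 mm across at the top, narrowing downwards with the bush's own taper. When the bush sits, its foot is about 9 mm above the bench, its flange's underside about 5 mm above the hub.
- spanner_center (a point): Bystander: open-ended spanner, 204 mm long, 5 mm thick, loose, lying on the bench; point at its middle.
- driver_center (a point): Bystander: screwdriver with red handle, 185 mm long, 29 mm high, loose, lying on the bench; point at its middle.
- tape_center (a point): Bystander: yellow tape measure, 58 x 74 x 35 mm, loose, between robot and stall; point at its middle.
There are look-alikes about, which are no part of the job. What is meant by the part that bears pipe_center is not orange, and is the larger of those in its own colour.

How it is judged:
By the outcome, as a careful person would: the job done as asked, in the order asked, and still so for the second after the job is handed in, with the robot touching nothing.
It also fails if it takes over 120 s, if anything falls off the work surface, if the arm or the gripper's body presses on something with over 40 N, if the wrist force passes 120 N, or if a joint passes its speed limit or range.

### The arm

A 7-joint arm with a two-finger parallel gripper is mounted at the origin on a cart in front of the work surface, level with it; the furniture and walls round the work are solid. World frame = base frame: x ahead of the robot, y to its left, z up, the work surface at z = 0. Lengths are in m, angles in degrees, forces in N, time in s.
With the tool pointing down it reaches from about 0.4 to 0.875 m from the base axis. Payload 4.4 kg.
Tool frame: the origin (TCP) lies midway between the tips of the shut fingers; the grasp point (between the pads) lies 19 mm behind it (arm.pinch_z is the distance from the TCP to the grasp point, in m); z points along the fingers, y is the line along which they close (so a half turn about z gives the same grasp; the last joint's range is limited). The gripper opens to 85 mm and grips with 20 to 120 N. Pads are 22 mm wide; open, the fingers measure 114 mm over their backs; the gripper's body (76 mm by 85 mm) begins 54 mm behind the grasp point. The pads swing forward as they close: fully open they stand 13 mm farther back than shut.
Start: joints at [-80.546, 36.005, 2.206, 86.941, -1.547, 57.084, -1.146], TCP at [0.149, 0.633, 0.231] pointing down, gripper open.
Joint ranges: [-175.42, 175.42], [-21.48, 121.26], [-71.46, 75.88], [10.55, 141.38], [-63.04, 243.04], [13.31, 113.54], [-168.57, 168.57]. Speed limits (degrees/s): [147.25, 147.25, 180, 180, 180, 180, 180].

### API

Orientations are given as [roll, pitch, yaw] about the fixed x, y, z axes, in that order (R = Rz(yaw) Ry(pitch) Rx(roll)).
In Python, from workcell import status, cams, arm, models gives the robot as it stands.
- The arm moves only by the tool carry_out, never from a script. Its argument "series" is a list of rows, each an object of numbers: "ax", "ay", "az": the turn, a rotation vector about the tool's x, y, z in rad; "dx", "dy", "dz": the shift along the tool's x, y, z in cm; "jaw": the closure, from 0 (fully open) to 1 (shut). In form: [{"ax": .., "ay": .., "az": .., "dx": .., "dy": .., "dz": .., "jaw": ..}, ...]. A call has 1 to 20 rows; each row shifts and turns the commanded pose from where the row before left it, along the tool's axes as they then stand; what a row does not reach is not made up. A row lasts 1/12 s, in which the tool goes at most 41.7 mm and 7.16 degrees, less where a joint would pass 70% of its speed; a pose out of reach is approached as far as the arm can. A call with a gripper value outside its range is refused whole. The fingers move at their own pace and stop on an object; "grip_force" is the grip in N (left out, the last holds). Time passes only in rows, so rows that do not move let the fingers close. It gives the time, the measured TCP pose, the force, the opening and the grip force at its end, in the units of the state.
- status.get_state(): the state, without advancing time (a new reading comes with each control period).
- cams.read_camera(name): name is "scene" or "top" or "wrist"; returns a dict with "image" (420x560x3 uint8, red, green, blue), "vfov" (degrees; the focal length in pixels is half the picture's height over the tangent of half this angle, whatever the lens; pixels are square), "cx", "cy" (the principal point, pixels), "extrinsics" (4x4, takes a point from world to camera coordinates). Camera axes: x right, y down, z forward; pixel columns grow to the right and rows downward; lengths in m; the calibration is good to about 2 mm. A picture is of the moment at which its call begins. There is no depth.
- arm.close_job(): hands the job in; it is judged then, once.
Trained networks look in a picture, given as the dict that the camera call returned (one of the last four; its "shot" number tells which), for a name from the list of things; names that differ only in an ending like _2 or _b are one class to them, and where a whole thing is asked for, a point or a joint stands for the part that bears it (a point fixed in the world has none). Each returns a list of dicts, best first, with "confidence" (0 to 1); they miss things now and then, are a little off and sometimes report something else, mostly with a low value. They report only what shows in the picture. A call takes as long as a camera call. They do not tell look-alikes from the thing itself.
- models.find_in(picture, target): "extent" ([left, top, width, height] in pixels, round what is visible of it).
The state is a dict: "time": time; "qpos": joint angles; "qd": joint speeds; "joint_torque": joint torques, N m; "tcp_pos": TCP position; "tool_rot": TCP orientation; "force": force on the tool from outside, world axes, zero at the start; "torque": the same for the moment, N m; "gripper_width": finger opening in m; "gripper_force": force on a finger pad.
Only numpy, scipy, OpenCV 4.12 (cv2) and the standard library are available. Lean on these libraries where they do the work, as an engineer would, in place of code of your own. Each camera call takes 0.05 s, during which the arm holds its last target. There are 200 camera calls.

## Working session

There is one attempt and no reset: what is moved stays moved. The work goes in short steps, Python scripts to look and compute and a tool call to move; the robot and the scene stay as the last step left them, time stands still between calls to the robot, and variables do not carry over. Pictures are saved under pics/ and viewed, at most 14 in all, crops included, and the job is handed in when it is done.

Besides the shell and the picture viewer there is one more tool, called after ">>>" by a JSON object that holds its "name" and its "arguments". carry_out: Moves the arm, as the interface text tells. Its arguments: {"type":"object","properties":{"series":{"type":"array"},"grip_force":{"type":"number"}},"required":["series"]}

```bash
mkdir -p pics; cat > h.py <<'E'
import numpy as np, cv2
from workcell import status, cams, arm, models
def save(p,n,crop=None,s=1):
    im=p["image"][:,:,::-1]
    if crop: l,t,w,h=crop; im=im[t:t+h,l:l+w]
    if s!=1: im=cv2.resize(im,None,fx=s,fy=s,interpolation=cv2.INTER_CUBIC)
    cv2.imwrite("pics/"+n,np.ascontiguousarray(im))
def K(p):
    f=p["image"].shape[0]/2/np.tan(np.radians(p["vfov"])/2)
    return f,p["cx"],p["cy"]
def toz(p,u,v,z):
    f,cx,cy=K(p);E=np.array(p["extrinsics"]);R=E[:3,:3];t=E[:3,3]
    c=-R.T@t;d=R.T@np.array([(u-cx)/f,(v-cy)/f,1]);return c+d*(z-c[2])/d[2]
def proj(p,X):
    f,cx,cy=K(p);E=np.array(p["extrinsics"]);q=E[:3,:3]@np.array(X)+E[:3,3]
    return np.array([cx+f*q[0]/q[2],cy+f*q[1]/q[2]])
E
cat > a.py <<'E'
from h import *
np.set_printoptions(precision=4,suppress=True)
for n in ["top","scene"]:
    p=cams.read_camera(n);save(p,n+"1.png",None,1.4)
    E=np.array(p["extrinsics"]);print(n,K(p),"cam",-E[:3,:3].T@E[:3,3],"fwd",E[2,:3])
    for t in ["bush_center","pipe_center","tin_center","stall","tray","belt_pulley","spanner_center","driver_center","tape_center"]:
        for r in models.find_in(p,t)[:4]:
            l,tt,w,h=r["extent"];print(t,np.round(r["extent"]),round(r["confidence"],2),toz(p,l+w/2,tt+h/2,0.03)[:2])
s=status.get_state();print(s["tcp_pos"],s["tool_rot"],s["gripper_width"],arm.pinch_z)
E
python3 a.py
```

```text
top (np.float64(418.91058953889205), 279.8797567774418, 214.11583476034738) cam [0.3771 0.0144 1.0685] fwd [ 0.1551  0.0028 -0.9879]
bush_center [260. 178.  21.  23.] 0.72 [0.6031 0.0402]
pipe_center [275. 208.  11.  21.] 0.63 [0.5288 0.0149]
pipe_center [320. 210.   9.  12.] 0.41 [ 0.534  -0.0953]
tin_center [241. 202.  31.  27.] 0.74 [0.5356 0.0769]
tin_center [378. 208.  50.  47.] 0.68 [ 0.4917 -0.2891]
stall [241. 158.  59.  83.] 0.94 [0.5787 0.0419]
tray [132. 199.  56.  79.] 0.9 [0.482  0.3175]
belt_pulley [380. 210.  48.  46.] 0.88 [ 0.4885 -0.2906]
spanner_center [151. 153.  74.  13.] 0.72 [0.6827 0.2505]
driver_center [357. 154.  62.   8.] 0.55 [ 0.6815 -0.2611]
tape_center [284. 270.  28.  27.] 0.89 [ 0.3686 -0.0263]
scene (np.float64(406.09568424946497), 285.0229084389214, 213.96023193233262) cam [-0.1103 -0.3644  0.6916] fwd [ 0.6707  0.3783 -0.638 ]
bush_center [275. 200.  24.  17.] 0.66 [0.6072 0.0334]
pipe_center [271. 215.  19.  31.] 0.92 [0.5264 0.0087]
pipe_center [226. 238.  18.  22.] 0.71 [0.4212 0.0697]
pipe_center [314. 228.  16.  26.] 0.54 [ 0.5354 -0.0972]
tin_center [245. 197.  26.  36.] 0.67 [0.5517 0.0892]
stall [241. 182.  82.  68.] 0.56 [0.5748 0.03  ]
stall [380. 218.  76.  22.] 0.53 [ 0.6806 -0.286 ]
tray [131. 179.  80.  57.] 0.82 [0.47   0.3065]
belt_pulley [372. 265.  56.  51.] 0.87 [ 0.4767 -0.3025]
spanner_center [207. 169.  52.  22.] 0.67 [0.6495 0.2331]
driver_center [384. 220.  73.  22.] 0.89 [ 0.6786 -0.2927]
tape_center [240. 263.  36.  36.] 0.69 [ 0.3632 -0.0275]
[0.1487 0.6328 0.2313] [179.9964  -0.0014 166.774 ] 0.08576388504061752 0.0187
```

View pics/top1.png

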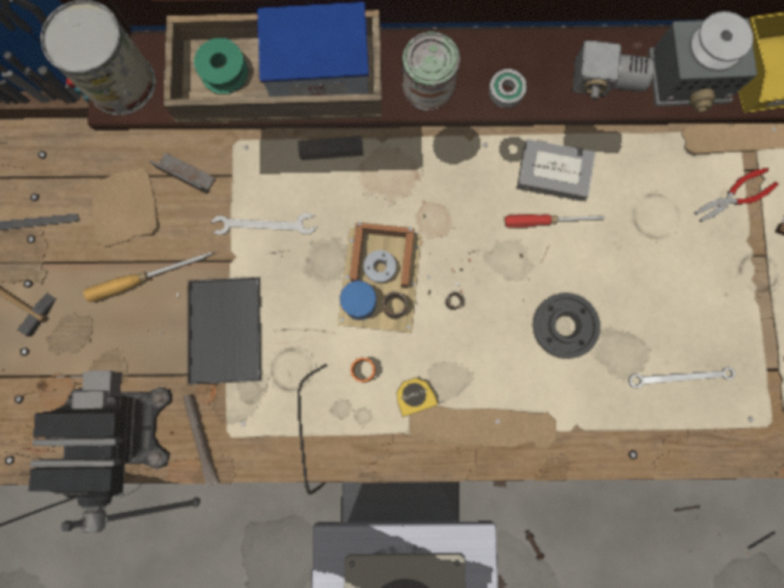

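View pics/scene1.png

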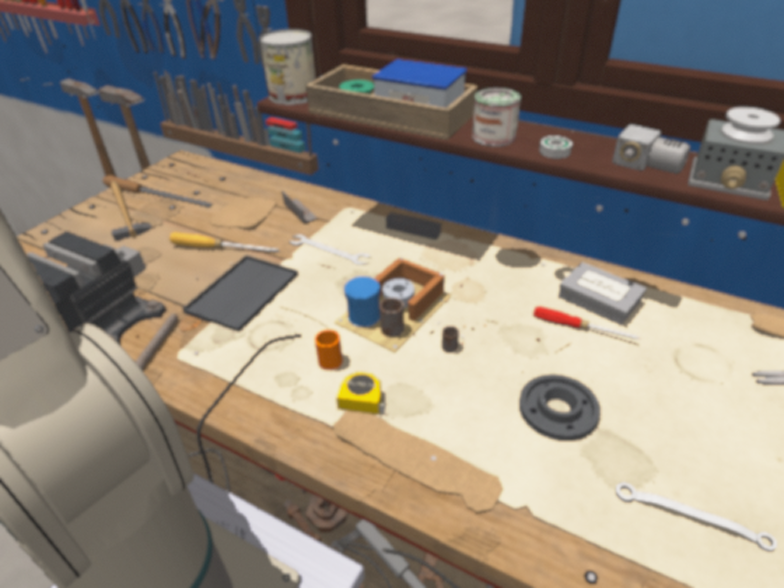

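The two views show the stall holding a bright bush at top1 (380,266), a blue tin at (358,300) and a dark ring at (397,305). The tray is at (224,330), the pulley at (566,325) and the tape at (416,396).

There are three pipe candidates: the dark ring at (397,305), a small dark one at (455,300), and an orange one at (365,369). The first fits because it isn't orange, is the larger of the dark pair, and stands in the stall beside the tin. I'll confirm it in a wrist crop.

>>> {"name": "carry_out", "arguments": {"series": [{"az":0.06,"dx":-3.9,"jaw":0},{"az":0.06,"dx":-3.9,"jaw":0},{"az":0.06,"dx":-3.9,"jaw":0},{"az":0.06,"dx":-3.9,"jaw":0},{"az":0.06,"dx":-3.9,"jaw":0},{"az":0.06,"dx":-3.9,"jaw":0},{"az":0.06,"dx":-3.9,"jaw":0},{"az":0.06,"dx":-3.9,"jaw":0},{"az":0.06,"dx":-3.9,"jaw":0},{"az":0.06,"dx":-3.9,"jaw":0},{"az":0.06,"dx":-3.9,"jaw":0},{"az":0.06,"dx":-3.9,"jaw":0},{"az":0.06,"dx":-3.9,"jaw":0},{"az":0.06,"dx":-3.9,"jaw":0},{"az":0.06,"dx":-3.9,"jaw":0},{"az":0.06,"dx":-3.9,"jaw":0},{"az":0.06,"dx":-3.9,"jaw":0},{"az":0.06,"dx":-3.9,"jaw":0},{"az":0.06,"dx":-3.9,"jaw":0},{"az":0.06,"dx":-3.9,"jaw":0}]}}

```text
invalid input at $.series[0]: expected keys ax, ay, az, dx, dy, dz, jaw
```

```bash
cat > b.py <<'E'
from h import *
import sys
np.set_printoptions(precision=4,suppress=True)
p=cams.read_camera("wrist");save(p,sys.argv[1],None,1.4)
E=np.array(p["extrinsics"]);print(K(p),"cam",-E[:3,:3].T@E[:3,3],"R",E[:3,:3].tolist())
for t in ["bush_center","pipe_center","tin_center","stall"]:
    for r in models.find_in(p,t)[:4]: print(t,np.round(r["extent"]),round(r["confidence"],2))
s=status.get_state();print(s["tcp_pos"],s["tool_rot"],s["qpos"])
E
python3 b.py w1.png
```

```text
(np.float64(323.9624107622643), 282.3730269838139, 212.60657286261323) cam [0.0683 0.6527 0.3729] R [[0.22885621562759662, 0.9734602071436133, -0.00024015938495607653], [0.921369326918755, -0.21653024419647032, 0.3227897407934443], [0.31417096616634865, -0.07409371401227063, -0.9464706680938259]]
[0.1487 0.6328 0.2313] [-179.9997   -0.0019  166.7725] [-80.5436  36.0053   2.2063  86.9416  -1.5471  57.0831  -1.1452]
```

>>> {"name": "carry_out", "arguments": {"series": [{"ax":0,"ay":0,"az":0.06,"dx":-3.9,"dy":0,"dz":0,"jaw":0},{"ax":0,"ay":0,"az":0.06,"dx":-3.9,"dy":0,"dz":0,"jaw":0},{"ax":0,"ay":0,"az":0.06,"dx":-3.9,"dy":0,"dz":0,"jaw":0},{"ax":0,"ay":0,"az":0.06,"dx":-3.9,"dy":0,"dz":0,"jaw":0},{"ax":0,"ay":0,"az":0.06,"dx":-3.9,"dy":0,"dz":0,"jaw":0},{"ax":0,"ay":0,"az":0.06,"dx":-3.9,"dy":0,"dz":0,"jaw":0},{"ax":0,"ay":0,"az":0.06,"dx":-3.9,"dy":0,"dz":0,"jaw":0},{"ax":0,"ay":0,"az":0.06,"dx":-3.9,"dy":0,"dz":0,"jaw":0},{"ax":0,"ay":0,"az":0.06,"dx":-3.9,"dy":0,"dz":0,"jaw":0},{"ax":0,"ay":0,"az":0.06,"dx":-3.9,"dy":0,"dz":0,"jaw":0},{"ax":0,"ay":0,"az":0.06,"dx":-3.9,"dy":0,"dz":0,"jaw":0},{"ax":0,"ay":0,"az":0.06,"dx":-3.9,"dy":0,"dz":0,"jaw":0},{"ax":0,"ay":0,"az":0.06,"dx":-3.9,"dy":0,"dz":0,"jaw":0},{"ax":0,"ay":0,"az":0.06,"dx":-3.9,"dy":0,"dz":0,"jaw":0},{"ax":0,"ay":0,"az":0.06,"dx":-3.9,"dy":0,"dz":0,"jaw":0},{"ax":0,"ay":0,"az":0.06,"dx":-3.9,"dy":0,"dz":0,"jaw":0},{"ax":0,"ay":0,"az":0.06,"dx":-3.9,"dy":0,"dz":0,"jaw":0},{"ax":0,"ay":0,"az":0.06,"dx":-3.9,"dy":0,"dz":0,"jaw":0},{"ax":0,"ay":0,"az":0.06,"dx":-3.9,"dy":0,"dz":0,"jaw":0},{"ax":0,"ay":0,"az":0.06,"dx":-3.9,"dy":0,"dz":0,"jaw":0}]}}

```text
time: 2.92
tcp_pos: [0.6604, 0.1041, 0.2313]
tool_rot: [180.0, -0.0, 97.9]
force: [0.8, -0.6, 1.1]
gripper_width: 0.0852
gripper_force: 0.0
```

```bash
python3 b.py w2.png
```

```text
(np.float64(323.9624107622643), 282.3730269838139, 212.60657286261323) cam [0.6497 0.1874 0.3728] R [[0.9905947772889296, 0.13682829569224988, 6.859921959546535e-05], [0.12946160475924737, -0.9374242511817458, 0.3232266483282375], [0.04429085798513181, -0.3201777487495031, -0.9463215780614134]]
bush_center [199. 205.  52.  53.] 0.93
pipe_center [131. 226.  57.  49.] 0.97
pipe_center [ 14. 161.  77.  47.] 0.59
tin_center [120. 164.  81.  71.] 0.67
tin_center [302.   1.  46. 133.] 0.56
stall [134. 148. 170. 147.] 0.92
[0.6596 0.1064 0.2312] [-179.9875   -0.0683   98.037 ] [-22.5883  38.8857  19.7635  84.0621 -14.3342  59.5519   8.4555]
```

>>> {"name": "carry_out", "arguments": {"series": [{"ax":0,"ay":0,"az":0.1,"dx":0,"dy":-2,"dz":0,"jaw":0},{"ax":0,"ay":0,"az":0.1,"dx":0,"dy":-3,"dz":0,"jaw":0},{"ax":0,"ay":0,"az":0,"dx":-2,"dy":-3,"dz":0,"jaw":0},{"ax":0,"ay":0,"az":0,"dx":-2,"dy":-2,"dz":0,"jaw":0},{"ax":0,"ay":0,"az":0,"dx":0,"dy":0,"dz":0,"jaw":0},{"ax":0,"ay":0,"az":0,"dx":0,"dy":0,"dz":0,"jaw":0}]}}

```text
time: 3.67
tcp_pos: [0.5568, 0.0662, 0.2319]
tool_rot: [180.0, -0.1, 86.7]
force: [0.7, 1.3, -0.0]
gripper_width: 0.0855
gripper_force: 0.0
```

```bash
python3 b.py w3.png
```

```text
(np.float64(323.9624107622643), 282.3730269838139, 212.60657286261323) cam [0.5624 0.1499 0.3735] R [[0.9982897369538767, -0.05845916393888035, -0.00035671295208950226], [-0.05522763442645992, -0.9450716854048797, 0.3221636507144169], [-0.01917053698309922, -0.3215929657152821, -0.9466839255602857]]
bush_center [299. 177.  53.  56.] 0.94
bush_center [241. 213.  42.  48.] 0.16
pipe_center [241. 214.  40.  48.] 0.9
pipe_center [262. 285.  29.  42.] 0.86
pipe_center [121. 164.  61.  48.] 0.78
tin_center [230. 145.  64.  70.] 0.74
stall [227. 137. 180. 118.] 0.83
[0.5585 0.0663 0.2311] [179.9755  -0.0244  86.6927] [-25.0756  30.4403  23.6482 101.71   -15.1931  50.9692   1.999 ]
```

View pics/w3.png

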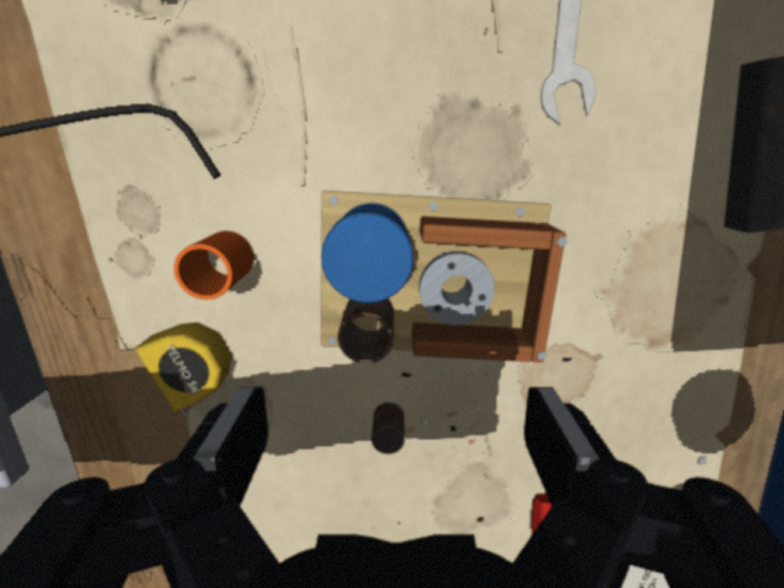

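The wrist view shows the larger dark pipe at (366,328) beside the blue tin at (368,253), in front of the bush at (456,287). The small dark look-alike is outside the stall at (388,428), and the orange one is at (213,265). Next I'll fit the poses and confirm with an enlarged overlay crop.

```bash
cat >> h.py <<'E'
from scipy.optimize import least_squares
A=np.linspace(0,2*np.pi,72)
def circ(x,y,z,r): return np.stack([x+r*np.cos(A),y+r*np.sin(A),z+0*A],1)
def pj(p,P): return np.array([proj(p,q) for q in P])
# discs: list of (z,r); fit silhouette box
def fit(p,box,discs,use=(1,1,1,1)):
    l,t,w,h=box;b=np.array([l,t,l+w,t+h])
    def f(v):
        q=np.vstack([pj(p,circ(v[0],v[1],z,r)) for z,r in discs])
        return (np.r_[q.min(0),q.max(0)]-b)*np.array(use)
    s=least_squares(f,toz(p,l+w/2,t+h/2,discs[0][0])[:2]);return s.x,s.fun
D=dict(pipe_center=[(.064,.021),(.006,.021)],tin_center=[(.076,.0315),(.006,.0315)],bush_center=[(.040,.029),(.028,.029)])
def draw(p,items,name,crop,s):
    im=cv2.resize(p["image"][:,:,::-1],None,fx=s,fy=s,interpolation=cv2.INTER_CUBIC)
    for P in items: cv2.polylines(im,[np.int32(pj(p,P)*s+s/2)],False,(0,255,0),1)
    l,t,w,h=[int(c*s) for c in crop];cv2.imwrite("pics/"+name,im[t:t+h,l:l+w])
E
cat > c.py <<'E'
from h import *
np.set_printoptions(precision=4,suppress=True)
p=cams.read_camera("wrist")
best={}
for t in D:
    for r in models.find_in(p,t)[:3]:
        x,e=fit(p,r["extent"],D[t]);print(t,round(r["confidence"],2),x,e)
        if r["confidence"]>.5: best.setdefault(t,x)
c=[toz(p,u/1.4,v/1.4,.006)[:2] for u,v in [(322,191),(550,204),(321,345),(543,361)]];print(c)
for a,b in [(0,1),(2,3),(2,0),(3,1)]:
    d=c[b]-c[a];print(np.degrees(np.arctan2(d[1],d[0])),np.hypot(*d))
yaw=np.radians(-5);o=best["bush_center"];R=np.array([[np.cos(yaw),-np.sin(yaw)],[np.sin(yaw),np.cos(yaw)]])
U=lambda L,z:np.array([[*(o+R@np.array(q)),z] for q in L])
it=[circ(*best[t],z,r) for t in D for z,r in D[t]]+[U([(-.03,.039),(.065,.039),(.065,-.039),(-.03,-.039)],.048)]
for t in best: print(t,"in stall",R.T@(best[t]-o))
draw(p,it,"w4.png",(220,130,190,145),4)
E
python3 c.py
```

```text
pipe_center 0.91 [ 0.5426 -0.0825] [-4.0961 -9.2334  4.0973  9.0823]
pipe_center 0.9 [0.4198 0.0702] [ 0.9283 -1.6162 -1.0933  1.4529]
pipe_center 0.7 [0.5331 0.0094] [ 0.9897 -3.1344 -1.1527  2.9235]
tin_center 0.91 [0.5395 0.0749] [ 0.2891 -0.523  -0.2901  0.4714]
bush_center 0.61 [0.6033 0.0416] [-2.2214  0.4384  2.1473 -0.3445]
[array([0.504 , 0.1176]), array([0.6845, 0.097 ]), array([ 0.4884, -0.0152]), array([ 0.6855, -0.0423])]
-6.515161290369206 0.18170383738978682
-7.846970664014819 0.1989307979450646
83.3176162572053 0.1336685940962002
90.40442595200804 0.13930632459620443
pipe_center in stall [-0.0496 -0.1289]
tin_center in stall [-0.0665  0.0277]
bush_center in stall [0. 0.]
```

View pics/w4.png

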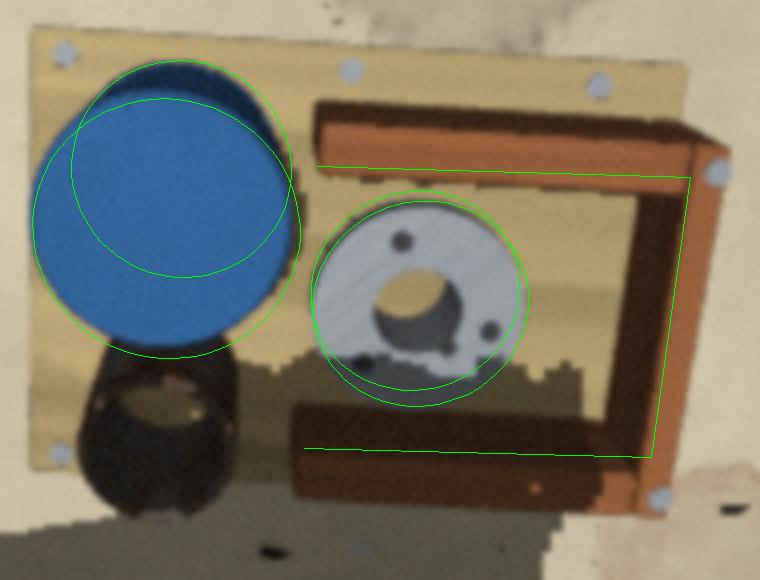

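The crop confirms it: the dark pipe in the stall at crop (160,440) is the larger dark one, next to the blue tin (162,222) with the bush (417,307) behind. I'll compute positions from the disc centres and cross-check them in the other cameras.

```bash
cat > d.py <<'E'
from h import *
np.set_printoptions(precision=4,suppress=True)
p=cams.read_camera("wrist")
c=dict(tin=(162.5,222,.076),bush=(417,307,.040),pipe=(158,443,.064))
q={}
for sc in (1,.97):
    import copy
    pp=dict(p); pp["vfov"]=2*np.degrees(np.arctan(np.tan(np.radians(p["vfov"])/2)/sc))
    for k,(u,v,z) in c.items(): q[k]=toz(pp,220+u/4,130+v/4,z)[:2]
    a=np.radians(-6.7);R=np.array([[np.cos(a),-np.sin(a)],[np.sin(a),np.cos(a)]])
    print(sc,q,[(k,R.T@(q[k]-q["bush"])) for k in ("tin","pipe")])
for n in ("top","scene"):
    p=cams.read_camera(n)
    for t in D:
        for r in models.find_in(p,t)[:2]:
            x,e=fit(p,r["extent"],D[t]);print(n,t,round(r["confidence"],2),x,e)
E
python3 d.py
```

```text
1 {'tin': array([0.5386, 0.076 ]), 'bush': array([0.6021, 0.0396]), 'pipe': array([0.5316, 0.0144])} [('tin', array([-0.0673,  0.0288])), ('pipe', array([-0.0671, -0.0332]))]
0.97 {'tin': array([0.538 , 0.0769]), 'bush': array([0.6035, 0.0397]), 'pipe': array([0.5308, 0.0135])} [('tin', array([-0.0694,  0.0292])), ('pipe', array([-0.0691, -0.0346]))]
top pipe_center 0.65 [0.5251 0.0097] [-2.4128  0.1922  2.4122 -0.2166]
top pipe_center 0.39 [ 0.5436 -0.0965] [-6.0241 -7.7193  5.6982  7.9987]
top tin_center 0.72 [0.5285 0.056 ] [-6.2311 -3.4313  6.6562  3.5281]
top bush_center 0.67 [0.5959 0.034 ] [-0.8664 -0.5658  0.8659  0.5548]
scene pipe_center 0.67 [0.4144 0.0628] [-1.0988 -0.5696  1.145   0.4663]
scene tin_center 0.57 [0.5453 0.0747] [-0.8982 -0.2098  0.937   0.1183]
scene bush_center 0.87 [0.5992 0.0309] [ 0.3437 -1.0929 -0.3447  1.0223]
```

>>> {"name": "carry_out", "arguments": {"series": [{"ax":0,"ay":0,"az":0.059,"dx":0,"dy":0,"dz":0,"jaw":0.25},{"ax":0,"ay":0,"az":0,"dx":-2,"dy":-1,"dz":1,"jaw":0.25},{"ax":0,"ay":0,"az":0,"dx":-2,"dy":-1.1,"dz":2,"jaw":0.25},{"ax":0,"ay":0,"az":0,"dx":-1.1,"dy":0,"dz":3,"jaw":0.25},{"ax":0,"ay":0,"az":0,"dx":0,"dy":0,"dz":3,"jaw":0.25},{"ax":0,"ay":0,"az":0,"dx":0,"dy":0,"dz":3,"jaw":0.25},{"ax":0,"ay":0,"az":0,"dx":0,"dy":0,"dz":1,"jaw":0.25},{"ax":0,"ay":0,"az":0,"dx":0,"dy":0,"dz":0,"jaw":0.25},{"ax":0,"ay":0,"az":0,"dx":0,"dy":0,"dz":0,"jaw":0.25},{"ax":0,"ay":0,"az":0,"dx":0,"dy":0,"dz":0,"jaw":0.25}]}}

```text
time: 5.4
tcp_pos: [0.5321, 0.0167, 0.1028]
tool_rot: [179.8, -0.0, 83.2]
force: [0.8, -0.2, 0.1]
gripper_width: 0.0646
gripper_force: 0.0
```

```bash
cat > go.py <<'E'
# target x y z yaw -> tool deltas (cm) after turning, and pose
from h import *
import sys
x,y,z,w=map(float,sys.argv[1:5]);s=status.get_state();t=s["tcp_pos"];a=np.radians(w)
d=np.array([x,y,z])-t
print("t",round(s["time"],2),"pos",np.round(t,4),"rot",np.round(s["tool_rot"],2),"w",round(s["gripper_width"],4),"F",np.round(s["force"],1),"j",np.round(s["qpos"],0))
print("az %.3f dx %.2f dy %.2f dz %.2f"%(np.radians((s["tool_rot"][2]-w+180)%360-180),100*(np.cos(a)*d[0]+np.sin(a)*d[1]),100*(np.sin(a)*d[0]-np.cos(a)*d[1]),-100*d[2]))
if len(sys.argv)>5: save(cams.read_camera("wrist"),sys.argv[5],None,1.4)
E
python3 go.py .532 .0184 .046 83.3 w5.png
```

```text
t 5.4 pos [0.5321 0.0167 0.1028] rot [ 1.7984e+02 -2.0000e-02  8.3190e+01] w 0.0646 F [ 0.8 -0.2  0.1] j [-17.  39.  18. 113. -22.  32.  10.]
az -0.002 dx 0.17 dy -0.03 dz 5.68
```

View pics/w5.png

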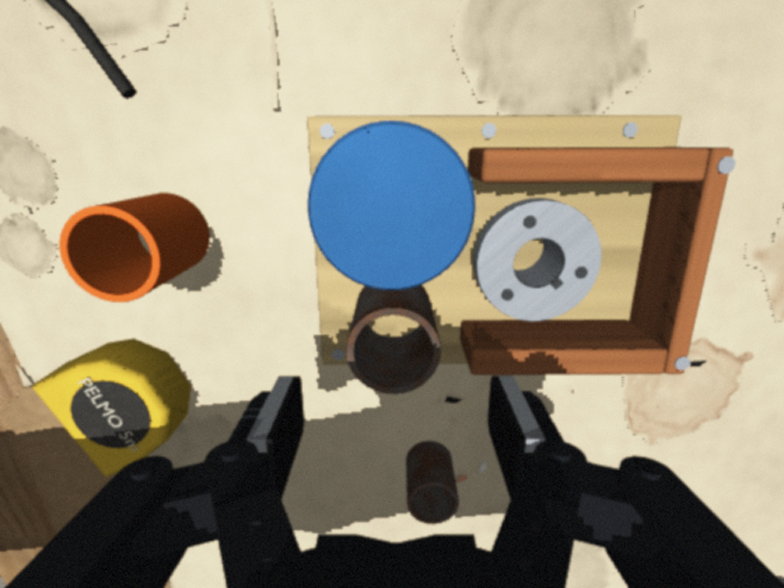

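The stall now lies square in the picture. The pipe ring is centred at (394,349), midway between the fingers (302 and 490). The tin top is at (391,205) and the bush top at (540,259). I'll re-measure from this closer view.

```bash
cat > e.py <<'E'
from h import *
np.set_printoptions(precision=4,suppress=True)
p=cams.read_camera("wrist")
c=dict(tin=(391.5,205.5,.076,167),bush=(540,259,.040,125),pipe=(394,349,.064,94));q={}
for k,(u,v,z,w) in c.items(): q[k]=toz(p,u/1.4,v/1.4,z)[:2];d=toz(p,(u+w/2)/1.4,v/1.4,z)[:2]-toz(p,(u-w/2)/1.4,v/1.4,z)[:2];print(k,q[k],"diam",np.hypot(*d))
a=np.radians(-6.7);R=np.array([[np.cos(a),-np.sin(a)],[np.sin(a),np.cos(a)]])
print([(k,R.T@(q[k]-q["bush"])) for k in ("tin","pipe")])
E
python3 e.py
```

```text
tin [0.5388 0.0788] diam 0.06130984391275683
bush [0.6034 0.0417] diam 0.05797686629547951
pipe [0.5321 0.0156] diam 0.041119510040488264
[('tin', array([-0.0685,  0.0293])), ('pipe', array([-0.0678, -0.0343]))]
```

>>> {"name": "carry_out", "arguments": {"series": [{"ax":0,"ay":0,"az":0,"dx":0.25,"dy":0,"dz":2,"jaw":0.25},{"ax":0,"ay":0,"az":0,"dx":0,"dy":0,"dz":2,"jaw":0.25},{"ax":0,"ay":0,"az":0,"dx":0,"dy":0,"dz":1.2,"jaw":0.25},{"ax":0,"ay":0,"az":0,"dx":0,"dy":0,"dz":0.5,"jaw":0.25},{"ax":0,"ay":0,"az":0,"dx":0,"dy":0,"dz":0,"jaw":0.25},{"ax":0,"ay":0,"az":0,"dx":0,"dy":0,"dz":0,"jaw":0.25},{"ax":0,"ay":0,"az":0,"dx":0,"dy":0,"dz":0,"jaw":0.6},{"ax":0,"ay":0,"az":0,"dx":0,"dy":0,"dz":0,"jaw":0.6},{"ax":0,"ay":0,"az":0,"dx":0,"dy":0,"dz":0,"jaw":0.7},{"ax":0,"ay":0,"az":0,"dx":0,"dy":0,"dz":0,"jaw":0.7},{"ax":0,"ay":0,"az":0,"dx":0,"dy":0,"dz":0,"jaw":0.7},{"ax":0,"ay":0,"az":0,"dx":0,"dy":0,"dz":0,"jaw":0.7}], "grip_force": 40}}

```text
time: 6.5
tcp_pos: [0.5317, 0.0192, 0.0455]
tool_rot: [179.9, -0.0, 83.2]
force: [-1.2, -0.0, 4.7]
gripper_width: 0.0403
gripper_force: 40.0
```

```bash
python3 go.py .532 .0184 .2 83.3
```

```text
t 6.5 pos [0.5317 0.0192 0.0455] rot [ 1.799e+02 -3.000e-02  8.318e+01] w 0.0403 F [-1.2 -0.   4.7] j [-15.  44.  15. 114. -25.  25.  12.]
az -0.002 dx -0.08 dy 0.04 dz -15.45
```

>>> {"name": "carry_out", "arguments": {"series": [{"ax":0,"ay":0,"az":0,"dx":0,"dy":0,"dz":-0.5,"jaw":0.7},{"ax":0,"ay":0,"az":0,"dx":0,"dy":0,"dz":-2,"jaw":0.7},{"ax":0,"ay":0,"az":0,"dx":0,"dy":0,"dz":-3,"jaw":0.7},{"ax":0,"ay":0,"az":0,"dx":0,"dy":0,"dz":-3,"jaw":0.7},{"ax":0,"ay":0,"az":0,"dx":0,"dy":0,"dz":-3,"jaw":0.7},{"ax":0,"ay":0,"az":0,"dx":1,"dy":0,"dz":-3,"jaw":0.7},{"ax":0,"ay":0,"az":0,"dx":3,"dy":0,"dz":-1,"jaw":0.7},{"ax":0,"ay":0,"az":0,"dx":3.5,"dy":0,"dz":0,"jaw":0.7},{"ax":0,"ay":0,"az":0,"dx":3.5,"dy":0,"dz":0,"jaw":0.7},{"ax":0,"ay":0,"az":0,"dx":3.5,"dy":-1,"dz":0,"jaw":0.7},{"ax":0,"ay":0,"az":0,"dx":3.5,"dy":-2,"dz":0,"jaw":0.7},{"ax":0,"ay":0,"az":0,"dx":3.5,"dy":-2,"dz":0,"jaw":0.7},{"ax":0,"ay":0,"az":0,"dx":2.5,"dy":-2,"dz":0,"jaw":0.7},{"ax":0,"ay":0,"az":0,"dx":1,"dy":0,"dz":0,"jaw":0.7},{"ax":0,"ay":0,"az":0,"dx":0,"dy":0,"dz":0,"jaw":0.7},{"ax":0,"ay":0,"az":0,"dx":0,"dy":0,"dz":0,"jaw":0.7},{"ax":0,"ay":0,"az":0,"dx":0,"dy":0,"dz":0,"jaw":0.7}]}}

```text
time: 7.92
tcp_pos: [0.4919, 0.2736, 0.1996]
tool_rot: [180.0, 0.1, 83.0]
force: [0.1, -0.1, -2.3]
gripper_width: 0.0403
gripper_force: 41.4
```

```bash
python3 go.py .482 .3175 .2 83.3 w6.png
```

```text
t 7.92 pos [0.4919 0.2736 0.1996] rot [1.7996e+02 7.0000e-02 8.3050e+01] w 0.0403 F [ 0.1 -0.1 -2.3] j [-48.  33.  25. 104. -18.  47. -21.]
az -0.004 dx 4.25 dy -1.49 dz -0.04
```

View pics/w6.png

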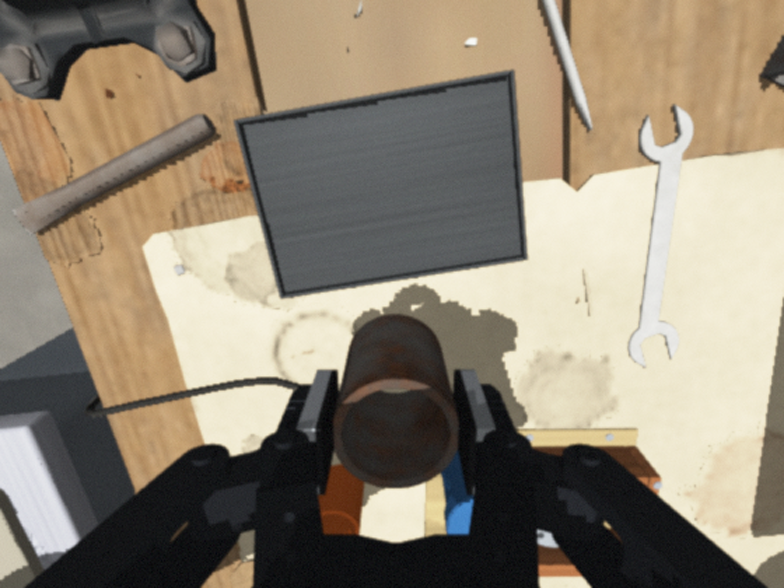

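The pipe is held upright between the fingers at (397,435). The tray's rim corners show at (238,120), (514,72), (526,259) and (283,297). I'll compute the tray pose.

```bash
cat > f.py <<'E'
from h import *
np.set_printoptions(precision=4,suppress=True)
p=cams.read_camera("wrist")
c=np.array([toz(p,u/1.4,v/1.4,.014)[:2] for u,v in [(238,120),(514,72),(526,259),(283,297)]])
m=c.mean(0);print(c,m)
for a,b in [(0,1),(3,2),(3,0),(2,1)]: d=c[b]-c[a];print(np.degrees(np.arctan2(d[1],d[0])),np.hypot(*d))
d=(c[1]-c[0])+(c[2]-c[3]);d/=np.hypot(*d);print("slots",m-.045*d,m+.045*d,d)
E
python3 f.py
```

```text
[[0.3997 0.3838]
 [0.5848 0.3904]
 [0.5889 0.2639]
 [0.4043 0.2566]] [0.4944 0.3237]
2.0380539572855594 0.18527485150550183
2.2532434017501988 0.18475150371877525
92.09571469777094 0.12726906305592522
91.85854177149014 0.12657573837817196
slots [0.4495 0.322 ] [0.5394 0.3254] [0.9993 0.0374]
```

>>> {"name": "carry_out", "arguments": {"series": [{"ax":0,"ay":0,"az":0,"dx":1.5,"dy":-1.5,"dz":0,"jaw":0.7},{"ax":0,"ay":0,"az":0,"dx":1.7,"dy":-1.8,"dz":2,"jaw":0.7},{"ax":0,"ay":0,"az":0,"dx":1.5,"dy":-1.5,"dz":3,"jaw":0.7},{"ax":0,"ay":0,"az":0,"dx":0,"dy":0,"dz":3,"jaw":0.7},{"ax":0,"ay":0,"az":0,"dx":0,"dy":0,"dz":3,"jaw":0.7},{"ax":0,"ay":0,"az":0,"dx":0,"dy":0,"dz":2,"jaw":0.7},{"ax":0,"ay":0,"az":0,"dx":0,"dy":0,"dz":1,"jaw":0.7},{"ax":0,"ay":0,"az":0,"dx":0,"dy":0,"dz":0.5,"jaw":0.7},{"ax":0,"ay":0,"az":0,"dx":0,"dy":0,"dz":0.3,"jaw":0.7},{"ax":0,"ay":0,"az":0,"dx":0,"dy":0,"dz":0.2,"jaw":0.7},{"ax":0,"ay":0,"az":0,"dx":0,"dy":0,"dz":0,"jaw":0.7},{"ax":0,"ay":0,"az":0,"dx":0,"dy":0,"dz":0,"jaw":0.7},{"ax":0,"ay":0,"az":0,"dx":0,"dy":0,"dz":0,"jaw":0.7}]}}

```text
time: 9.1
tcp_pos: [0.4496, 0.3285, 0.0502]
tool_rot: [179.9, -0.1, 83.2]
force: [-0.0, -0.8, -2.3]
gripper_width: 0.0402
gripper_force: 41.5
```

>>> {"name": "carry_out", "arguments": {"series": [{"ax":0,"ay":0,"az":0,"dx":0,"dy":0,"dz":0.2,"jaw":0.7},{"ax":0,"ay":0,"az":0,"dx":0,"dy":0,"dz":0.15,"jaw":0.7},{"ax":0,"ay":0,"az":0,"dx":0,"dy":0,"dz":0.05,"jaw":0.7},{"ax":0,"ay":0,"az":0,"dx":0,"dy":0,"dz":0,"jaw":0.7},{"ax":0,"ay":0,"az":0,"dx":0,"dy":0,"dz":0,"jaw":0.7},{"ax":0,"ay":0,"az":0,"dx":0,"dy":0,"dz":0,"jaw":0.7}]}}

```text
time: 9.6
tcp_pos: [0.4491, 0.3282, 0.0456]
tool_rot: [-180.0, -0.0, 83.2]
force: [-0.9, -0.5, 3.3]
gripper_width: 0.0404
gripper_force: 42.0
```

>>> {"name": "carry_out", "arguments": {"series": [{"ax":0,"ay":0,"az":0,"dx":0,"dy":0,"dz":0,"jaw":0.4},{"ax":0,"ay":0,"az":0,"dx":0,"dy":0,"dz":0,"jaw":0.25},{"ax":0,"ay":0,"az":0,"dx":0,"dy":0,"dz":0,"jaw":0.25},{"ax":0,"ay":0,"az":0,"dx":0,"dy":0,"dz":0,"jaw":0.25},{"ax":0,"ay":0,"az":0,"dx":0,"dy":0,"dz":-1,"jaw":0.25},{"ax":0,"ay":0,"az":0,"dx":0,"dy":0,"dz":-3,"jaw":0.25},{"ax":0,"ay":0,"az":0,"dx":0,"dy":0,"dz":-3,"jaw":0.05},{"ax":0,"ay":0,"az":0,"dx":0,"dy":0,"dz":-3,"jaw":0.05},{"ax":0,"ay":0,"az":0,"dx":0,"dy":0,"dz":-2,"jaw":0.05},{"ax":0,"ay":0,"az":0,"dx":-2,"dy":1,"dz":-1,"jaw":0.05},{"ax":0,"ay":0,"az":0,"dx":-3,"dy":1.5,"dz":0,"jaw":0.05},{"ax":0,"ay":0,"az":0,"dx":-3,"dy":1.5,"dz":0,"jaw":0.05},{"ax":0,"ay":0,"az":0,"dx":-3,"dy":1.5,"dz":0,"jaw":0.05},{"ax":0,"ay":0,"az":0,"dx":-3,"dy":1.5,"dz":0,"jaw":0.05},{"ax":0,"ay":0,"az":0,"dx":-3,"dy":1.5,"dz":0,"jaw":0.05},{"ax":0,"ay":0,"az":0,"dx":-3,"dy":1.5,"dz":0,"jaw":0.05},{"ax":0,"ay":0,"az":0,"dx":-2.5,"dy":1.5,"dz":0,"jaw":0.05},{"ax":0,"ay":0,"az":0,"dx":-1.7,"dy":0.4,"dz":0,"jaw":0.05},{"ax":0,"ay":0,"az":0,"dx":0,"dy":0,"dz":0,"jaw":0.05},{"ax":0,"ay":0,"az":0,"dx":0,"dy":0,"dz":0,"jaw":0.05}]}}

```text
time: 11.27
tcp_pos: [0.5386, 0.0725, 0.1759]
tool_rot: [180.0, -0.0, 83.0]
force: [-0.1, 0.4, -0.6]
gripper_width: 0.0809
gripper_force: 0.0
```

```bash
python3 go.py .538 .0735 .046 83.3; python3 - <<'E'
from h import *
p=cams.read_camera("wrist")
for t in ["tin_center","bush_center"]:
    for r in models.find_in(p,t)[:2]: x,e=fit(p,r["extent"],D[t]);print(t,round(r["confidence"],2),r["extent"],x,e)
p=cams.read_camera("top")
for r in models.find_in(p,"pipe_center")[:4]: print(r)
E
```

```text
t 11.27 pos [0.5386 0.0725 0.1759] rot [ 1.7999e+02 -1.0000e-02  8.3020e+01] w 0.0809 F [-0.1  0.4 -0.6] j [-26.  33.  23. 108. -18.  43.   1.]
az -0.005 dx 0.09 dy -0.07 dz 12.99
tin_center 0.6 [241.6, 156.5, 82.3, 90.0] [0.53986541 0.07601583] [ 1.03350513 -0.4768879  -1.03249018  0.35244229]
bush_center 0.7 [324.8, 192.0, 62.9, 63.6] [0.60416857 0.04020248] [-1.02661272  0.56277794  0.98271335 -0.54352889]
{'extent': [250.4, 257.3, 18.2, 18.8], 'confidence': 0.69}
```

Tin and bush positions agree with the earlier measurement. Next I'll lower and grip the tin.

>>> {"name": "carry_out", "arguments": {"series": [{"ax":0,"ay":0,"az":0,"dx":0,"dy":0,"dz":2,"jaw":0.05},{"ax":0,"ay":0,"az":0,"dx":0.1,"dy":0,"dz":3,"jaw":0.05},{"ax":0,"ay":0,"az":0,"dx":0,"dy":0,"dz":3,"jaw":0.05},{"ax":0,"ay":0,"az":0,"dx":0,"dy":0,"dz":2.5,"jaw":0.05},{"ax":0,"ay":0,"az":0,"dx":0,"dy":0,"dz":1.5,"jaw":0.05},{"ax":0,"ay":0,"az":0,"dx":0,"dy":0,"dz":1,"jaw":0.05},{"ax":0,"ay":0,"az":0,"dx":0,"dy":0,"dz":0,"jaw":0.05},{"ax":0,"ay":0,"az":0,"dx":0,"dy":0,"dz":0,"jaw":0.05},{"ax":0,"ay":0,"az":0,"dx":0,"dy":0,"dz":0,"jaw":0.3},{"ax":0,"ay":0,"az":0,"dx":0,"dy":0,"dz":0,"jaw":0.5},{"ax":0,"ay":0,"az":0,"dx":0,"dy":0,"dz":0,"jaw":0.5},{"ax":0,"ay":0,"az":0,"dx":0,"dy":0,"dz":0,"jaw":0.5},{"ax":0,"ay":0,"az":0,"dx":0,"dy":0,"dz":0,"jaw":0.5}]}}

```text
time: 12.6
tcp_pos: [0.5392, 0.0749, 0.0468]
tool_rot: [179.9, -0.1, 83.2]
force: [-1.5, 1.0, 7.1]
gripper_width: 0.061
gripper_force: 42.7
```

```bash
python3 go.py .5394 .3254 .2 83.3
```

```text
t 12.6 pos [0.5392 0.0749 0.0468] rot [ 1.7991e+02 -6.0000e-02  8.3190e+01] w 0.061 F [-1.5  1.   7.1] j [-21.  44.  15. 112. -25.  26.   6.]
az -0.002 dx 24.88 dy -2.90 dz -15.32
```

>>> {"name": "carry_out", "arguments": {"series": [{"ax":0,"ay":0,"az":0,"dx":0,"dy":0,"dz":-0.5,"jaw":0.5},{"ax":0,"ay":0,"az":0,"dx":0,"dy":0,"dz":-2,"jaw":0.5},{"ax":0,"ay":0,"az":0,"dx":0,"dy":0,"dz":-3,"jaw":0.5},{"ax":0,"ay":0,"az":0,"dx":0,"dy":0,"dz":-3,"jaw":0.5},{"ax":0,"ay":0,"az":0,"dx":0,"dy":0,"dz":-3,"jaw":0.5},{"ax":0,"ay":0,"az":0,"dx":1,"dy":0,"dz":-1.5,"jaw":0.5},{"ax":0,"ay":0,"az":0,"dx":3,"dy":0,"dz":0,"jaw":0.5},{"ax":0,"ay":0,"az":0,"dx":3.5,"dy":0,"dz":0,"jaw":0.5},{"ax":0,"ay":0,"az":0,"dx":3.5,"dy":0,"dz":0,"jaw":0.5},{"ax":0,"ay":0,"az":0,"dx":3.5,"dy":-1,"dz":0,"jaw":0.5},{"ax":0,"ay":0,"az":0,"dx":3.5,"dy":-1,"dz":0,"jaw":0.5},{"ax":0,"ay":0,"az":0,"dx":3,"dy":-0.9,"dz":0,"jaw":0.5},{"ax":0,"ay":0,"az":0,"dx":2.5,"dy":0,"dz":0,"jaw":0.5},{"ax":0,"ay":0,"az":0,"dx":1,"dy":0,"dz":0,"jaw":0.5},{"ax":0,"ay":0,"az":0,"dx":0,"dy":0,"dz":0,"jaw":0.5},{"ax":0,"ay":0,"az":0,"dx":0,"dy":0,"dz":0,"jaw":0.5}]}}

```text
time: 13.93
tcp_pos: [0.539, 0.3203, 0.1754]
tool_rot: [180.0, 0.1, 83.2]
force: [1.1, -0.6, -2.3]
gripper_width: 0.0608
gripper_force: 44.7
```

```bash
python3 go.py .539 .322 .0468 83.3 w7.png
```

```text
t 13.93 pos [0.539  0.3203 0.1754] rot [1.7999e+02 8.0000e-02 8.3180e+01] w 0.0608 F [ 1.1 -0.6 -2.3] j [-48.  40.  25.  95. -20.  50. -22.]
az -0.002 dx 0.17 dy -0.02 dz 12.86
```

View pics/w7.png

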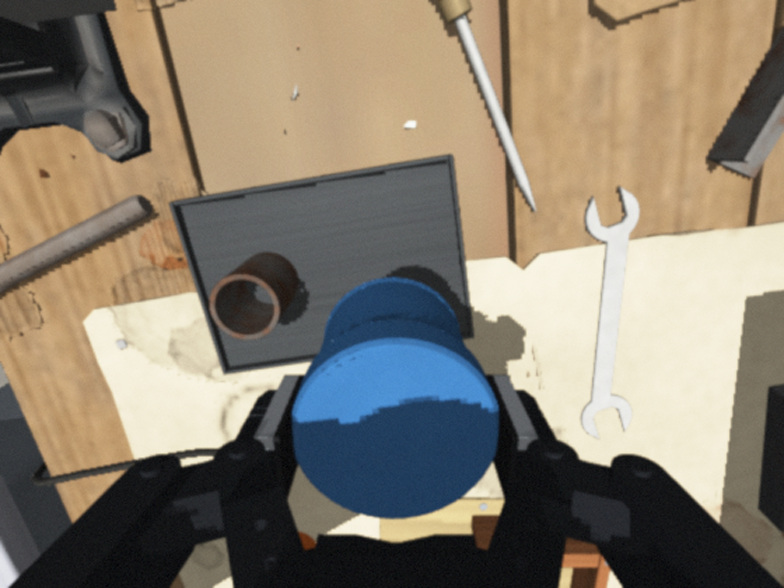

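The pipe stands upright in the tray at (262,297), and the tin is held upright at (397,420). Lowering the tin now.

>>> {"name": "carry_out", "arguments": {"series": [{"ax":0,"ay":0,"az":0,"dx":0,"dy":0,"dz":2,"jaw":0.5},{"ax":0,"ay":0,"az":0,"dx":0,"dy":0,"dz":3,"jaw":0.5},{"ax":0,"ay":0,"az":0,"dx":0,"dy":0,"dz":3,"jaw":0.5},{"ax":0,"ay":0,"az":0,"dx":0,"dy":0,"dz":2.5,"jaw":0.5},{"ax":0,"ay":0,"az":0,"dx":0,"dy":0,"dz":1.2,"jaw":0.5},{"ax":0,"ay":0,"az":0,"dx":0,"dy":0,"dz":0.5,"jaw":0.5},{"ax":0,"ay":0,"az":0,"dx":0,"dy":0,"dz":0.3,"jaw":0.5},{"ax":0,"ay":0,"az":0,"dx":0,"dy":0,"dz":0.2,"jaw":0.5},{"ax":0,"ay":0,"az":0,"dx":0,"dy":0,"dz":0,"jaw":0.5},{"ax":0,"ay":0,"az":0,"dx":0,"dy":0,"dz":0,"jaw":0.5},{"ax":0,"ay":0,"az":0,"dx":0,"dy":0,"dz":0,"jaw":0.5}]}}

```text
time: 14.9
tcp_pos: [0.5396, 0.3218, 0.0494]
tool_rot: [179.9, -0.1, 83.2]
force: [0.2, 0.5, -2.7]
gripper_width: 0.0608
gripper_force: 44.6
```

>>> {"name": "carry_out", "arguments": {"series": [{"ax":0,"ay":0,"az":0,"dx":0,"dy":0,"dz":0.15,"jaw":0.5},{"ax":0,"ay":0,"az":0,"dx":0,"dy":0,"dz":0.1,"jaw":0.5},{"ax":0,"ay":0,"az":0,"dx":0,"dy":0,"dz":0,"jaw":0.5},{"ax":0,"ay":0,"az":0,"dx":0,"dy":0,"dz":0,"jaw":0.5},{"ax":0,"ay":0,"az":0,"dx":0,"dy":0,"dz":0,"jaw":0.5}]}}

```text
time: 15.32
tcp_pos: [0.5394, 0.3218, 0.0469]
tool_rot: [180.0, -0.1, 83.2]
force: [-2.2, -0.4, 5.3]
gripper_width: 0.0607
gripper_force: 45.5
```

>>> {"name": "carry_out", "arguments": {"series": [{"ax":0,"ay":0,"az":0,"dx":0,"dy":0,"dz":0,"jaw":0.2},{"ax":0,"ay":0,"az":0,"dx":0,"dy":0,"dz":0,"jaw":0.05},{"ax":0,"ay":0,"az":0,"dx":0,"dy":0,"dz":0,"jaw":0.05},{"ax":0,"ay":0,"az":0,"dx":0,"dy":0,"dz":-1,"jaw":0.05},{"ax":0,"ay":0,"az":0,"dx":0,"dy":0,"dz":-3,"jaw":0.05},{"ax":0,"ay":0,"az":0,"dx":0,"dy":0,"dz":-3,"jaw":0.05},{"ax":0,"ay":0,"az":0,"dx":0,"dy":0,"dz":-3,"jaw":0.05},{"ax":0,"ay":0,"az":0,"dx":-1,"dy":0,"dz":-2,"jaw":0.05},{"ax":0,"ay":0,"az":0,"dx":-3,"dy":1,"dz":0,"jaw":0.05},{"ax":0,"ay":0,"az":0,"dx":-3.5,"dy":1.3,"dz":0,"jaw":0.05},{"ax":0,"ay":0,"az":0,"dx":-3.5,"dy":1.3,"dz":0,"jaw":0.05},{"ax":0,"ay":0,"az":0,"dx":-3.5,"dy":1.3,"dz":0,"jaw":0.05},{"ax":0,"ay":0,"az":0,"dx":-3.5,"dy":1.3,"dz":0,"jaw":0.05},{"ax":0,"ay":0,"az":0,"dx":-3.5,"dy":1.3,"dz":0,"jaw":0.05},{"ax":0,"ay":0,"az":0,"dx":-3,"dy":1.2,"dz":0,"jaw":0.05},{"ax":0,"ay":0,"az":0,"dx":-2,"dy":1,"dz":0,"jaw":0.05},{"ax":0,"ay":0,"az":0,"dx":-0.6,"dy":0,"dz":0,"jaw":0.05},{"ax":0,"ay":0,"az":0,"dx":0,"dy":0,"dz":0,"jaw":0.05},{"ax":0,"ay":0,"az":0,"dx":0,"dy":0,"dz":0,"jaw":0.05}]}}

```text
time: 16.9
tcp_pos: [0.6028, 0.0417, 0.166]
tool_rot: [-180.0, -0.1, 83.2]
force: [0.7, 0.5, 0.1]
gripper_width: 0.081
gripper_force: 0.0
```

```bash
python3 go.py .603 .0407 .0215 83.3; python3 - <<'E'
from h import *
p=cams.read_camera("wrist")
for t in ["bush_center"]:
    for r in models.find_in(p,t)[:2]: x,e=fit(p,r["extent"],D[t]);print(t,round(r["confidence"],2),r["extent"],x,e)
E
```

```text
t 16.9 pos [0.6028 0.0417 0.166 ] rot [-1.7997e+02 -7.0000e-02  8.3190e+01] w 0.081 F [0.7 0.5 0.1] j [-20.  38.  22.  99. -19.  47.   4.]
az -0.002 dx -0.10 dy 0.04 dz 14.45
bush_center 0.66 [251.5, 169.6, 64.0, 68.4] [0.60397186 0.04027599] [-1.46684021  0.88509134  1.46558228 -0.86384041]
```

>>> {"name": "carry_out", "arguments": {"series": [{"ax":0,"ay":0,"az":0,"dx":-0.2,"dy":0,"dz":2,"jaw":0.05},{"ax":0,"ay":0,"az":0,"dx":0,"dy":0,"dz":3,"jaw":0.05},{"ax":0,"ay":0,"az":0,"dx":0,"dy":0,"dz":3,"jaw":0.05},{"ax":0,"ay":0,"az":0,"dx":0,"dy":0,"dz":2.5,"jaw":0.05},{"ax":0,"ay":0,"az":0,"dx":0,"dy":0,"dz":1.5,"jaw":0.05},{"ax":0,"ay":0,"az":0,"dx":0,"dy":0,"dz":1.5,"jaw":0.05},{"ax":0,"ay":0,"az":0,"dx":0,"dy":0,"dz":0.5,"jaw":0.05},{"ax":0,"ay":0,"az":0,"dx":0,"dy":0,"dz":0,"jaw":0.05},{"ax":0,"ay":0,"az":0,"dx":0,"dy":0,"dz":0,"jaw":0.05},{"ax":0,"ay":0,"az":0,"dx":0,"dy":0,"dz":0,"jaw":0.05}]}}

```text
time: 17.83
tcp_pos: [0.6036, 0.0394, 0.0269]
tool_rot: [179.9, -0.0, 83.2]
force: [-0.7, 0.3, -0.1]
gripper_width: 0.0812
gripper_force: 0.0
```

```bash
python3 go.py .603 .0407 .0215 83.3 w8.png
```

```text
t 17.83 pos [0.6036 0.0394 0.0269] rot [ 1.799e+02 -3.000e-02  8.323e+01] w 0.0812 F [-0.7  0.3 -0.1] j [-16.  49.  16. 103. -24.  31.   9.]
az -0.001 dx 0.12 dy -0.08 dz 0.54
```

View pics/w8.png

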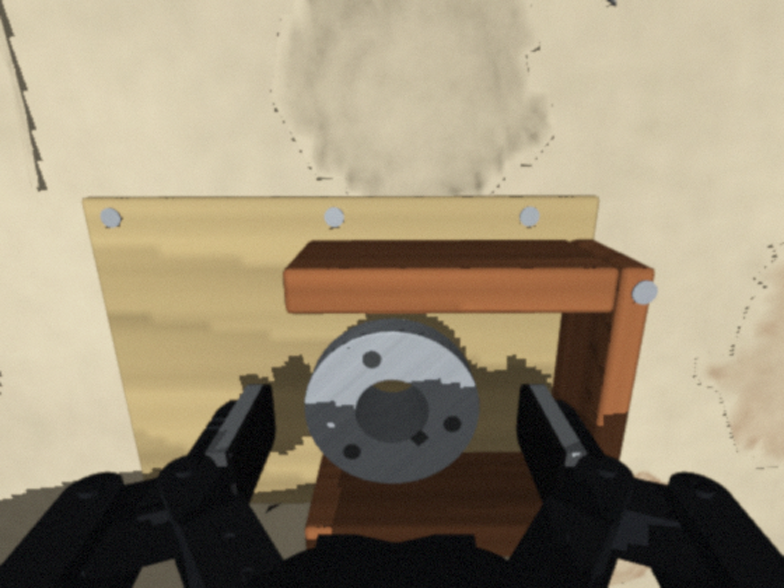

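The bush flange is at (391,407), between the open fingers (274 and 520) and clear of the cheeks. I'll lower the last 5 mm and grip it.

>>> {"name": "carry_out", "arguments": {"series": [{"ax":0,"ay":0,"az":0,"dx":0.1,"dy":-0.1,"dz":0.3,"jaw":0.05},{"ax":0,"ay":0,"az":0,"dx":0,"dy":0,"dz":0.2,"jaw":0.05},{"ax":0,"ay":0,"az":0,"dx":0,"dy":0,"dz":0,"jaw":0.05},{"ax":0,"ay":0,"az":0,"dx":0,"dy":0,"dz":0,"jaw":0.05},{"ax":0,"ay":0,"az":0,"dx":0,"dy":0,"dz":0,"jaw":0.3},{"ax":0,"ay":0,"az":0,"dx":0,"dy":0,"dz":0,"jaw":0.5},{"ax":0,"ay":0,"az":0,"dx":0,"dy":0,"dz":0,"jaw":0.5},{"ax":0,"ay":0,"az":0,"dx":0,"dy":0,"dz":0,"jaw":0.5},{"ax":0,"ay":0,"az":0,"dx":0,"dy":0,"dz":0,"jaw":0.5}], "grip_force": 50}}

```text
time: 18.63
tcp_pos: [0.6022, 0.0397, 0.0213]
tool_rot: [180.0, -0.0, 83.2]
force: [-1.1, -0.4, 5.1]
gripper_width: 0.056
gripper_force: 52.8
```

```bash
python3 go.py .603 .0407 .0215 83.3; python3 - <<'E'
from h import *
p=cams.read_camera("wrist")
save(p,"w9.png",(160,200,240,150),3)
E
```

```text
t 18.63 pos [0.6022 0.0397 0.0213] rot [ 1.7997e+02 -1.0000e-02  8.3170e+01] w 0.056 F [-1.1 -0.4  5.1] j [-16.  50.  16. 103. -25.  31.   9.]
az -0.002 dx 0.11 dy 0.06 dz -0.02
```

View pics/w9.png

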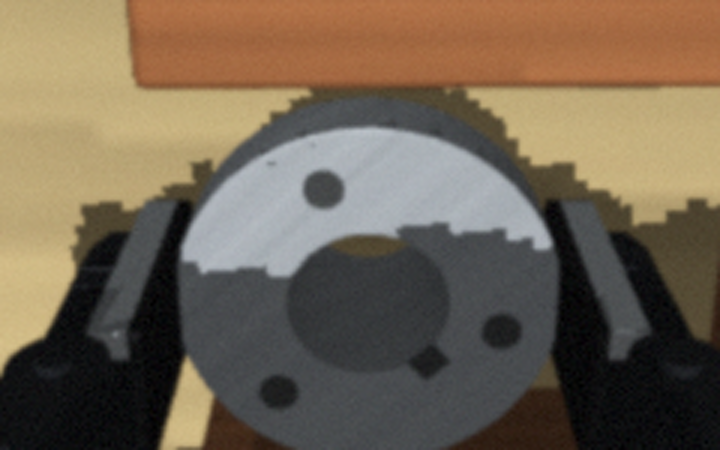

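>>> {"name": "carry_out", "arguments": {"series": [{"ax":0,"ay":0,"az":0,"dx":0,"dy":0,"dz":-0.5,"jaw":0.5},{"ax":0,"ay":0,"az":0,"dx":0,"dy":0,"dz":-1.5,"jaw":0.5},{"ax":0,"ay":0,"az":0,"dx":0,"dy":0,"dz":-3,"jaw":0.5},{"ax":0,"ay":0,"az":0,"dx":0,"dy":0,"dz":-3,"jaw":0.5},{"ax":0,"ay":0,"az":0,"dx":0,"dy":0,"dz":-3,"jaw":0.5},{"ax":0,"ay":0,"az":0,"dx":-1,"dy":0,"dz":-2,"jaw":0.5},{"ax":0,"ay":0,"az":0,"dx":-3,"dy":0,"dz":-1,"jaw":0.5},{"ax":0,"ay":0,"az":0,"dx":-3.5,"dy":-0.5,"dz":0,"jaw":0.5},{"ax":0,"ay":0,"az":0,"dx":-3.5,"dy":-0.5,"dz":0,"jaw":0.5},{"ax":0,"ay":0,"az":0,"dx":-3.5,"dy":-0.8,"dz":0,"jaw":0.5},{"ax":0,"ay":0,"az":0,"dx":-3.5,"dy":-0.8,"dz":0,"jaw":0.5},{"ax":0,"ay":0,"az":0,"dx":-3.5,"dy":-0.8,"dz":0,"jaw":0.5},{"ax":0,"ay":0,"az":0,"dx":-3.5,"dy":-0.8,"dz":0,"jaw":0.5},{"ax":0,"ay":0,"az":0,"dx":-3.5,"dy":-0.8,"dz":0,"jaw":0.5},{"ax":0,"ay":0,"az":0,"dx":-3.5,"dy":-0.8,"dz":0,"jaw":0.5},{"ax":0,"ay":0,"az":0,"dx":-3.5,"dy":-0.6,"dz":0,"jaw":0.5},{"ax":0,"ay":0,"az":0,"dx":-3,"dy":0,"dz":0,"jaw":0.5},{"ax":0,"ay":0,"az":0,"dx":-1.5,"dy":0,"dz":0,"jaw":0.5},{"ax":0,"ay":0,"az":0,"dx":0,"dy":0,"dz":0,"jaw":0.5},{"ax":0,"ay":0,"az":0,"dx":0,"dy":0,"dz":0,"jaw":0.5}]}}

```text
time: 20.35
tcp_pos: [0.4897, -0.3502, 0.16]
tool_rot: [-179.9, -0.0, 83.0]
force: [-0.1, 1.0, -3.8]
gripper_width: 0.0561
gripper_force: 54.7
```

```bash
python3 go.py .49 -.29 .2 83.3 w10.png; python3 - <<'E'
from h import *
p=cams.read_camera("wrist")
for t,ds in [("bush_center",None),("belt_pulley",[(.018,.06),(0,.06)])]:
    for r in models.find_in(p,t)[:2]:
        print(t,r)
        if ds: print(fit(p,r["extent"],ds))
E
```

```text
t 20.35 pos [ 0.4897 -0.3502  0.16  ] rot [-1.799e+02 -5.000e-02  8.303e+01] w 0.0561 F [-0.1  1.  -3.8] j [ 21.  38.  20.  99. -17.  45.  42.]
az -0.005 dx 5.99 dy -0.68 dz -4.00
bush_center {'extent': [213.7, 66.6, 138.5, 142.2], 'confidence': 0.52}
belt_pulley {'extent': [213.4, 69.7, 136.1, 139.4], 'confidence': 0.55}
(array([ 0.49580238, -0.2991154 ]), array([-1.58181711, -0.86578132,  1.58568572,  1.38900184]))
```

View pics/w10.png

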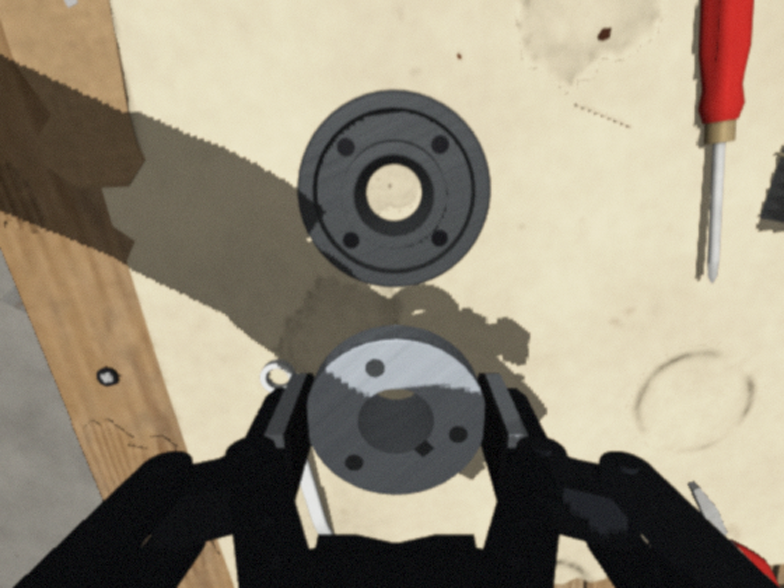

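The bush is held level at (396,416), with the pulley ahead of it: bore at (394,192), rim from 299 to 491. I'll fit the bore and the held bush more finely.

```bash
cat > g.py <<'E'
from h import *
np.set_printoptions(precision=4,suppress=True)
p=cams.read_camera("wrist");s=status.get_state();T=np.array(s["tcp_pos"])
im=p["image"];g=cv2.cvtColor(im,cv2.COLOR_RGB2GRAY);g4=cv2.resize(g,None,fx=4,fy=4,interpolation=cv2.INTER_CUBIC)
def px(q): return (np.array(q)+.5)/4-.5
# hole: bright blob round (282,137)
m=np.uint8(g4>120);n,l,st,ce=cv2.connectedComponentsWithStats(m);k=l[int(137*4),int(282*4)]
c=max(cv2.findContours(np.uint8(l==k),0,1)[0],key=cv2.contourArea);e=cv2.fitEllipse(c);u=px(e[0])
print("hole px",u,"axes",np.array(e[1])/4,"z0",toz(p,*u,0)[:2],"z.004",toz(p,*u,.004)[:2])
# radial edge search helper: model circle (z,r), strongest gradient along the normal
def edge(x0,z,r,rng,sign,lo=0,hi=360):
    pts=[];
    for a in np.radians(np.arange(lo,hi,4)):
        rr=np.linspace(r-rng,r+rng,41);P=pj(p,[[x0[0]+q*np.cos(a),x0[1]+q*np.sin(a),z] for q in rr]).astype(np.float32)
        v=cv2.remap(g.astype(np.float32),P[:,0:1].copy(),P[:,1:2].copy(),1)[:,0];v=np.convolve(v,np.ones(5)/5,'same')
        d=np.diff(v)[4:-4]*sign;i=d.argmax()+4;R=(rr[i]+rr[i+1])/2
        pts.append([x0[0]+R*np.cos(a),x0[1]+R*np.sin(a)])
    pts=np.array(pts);f=lambda w:np.hypot(*(pts-w[:2]).T)-w[2]
    o=least_squares(f,[*x0,r],loss="soft_l1",f_scale=.0007);return o.x,np.median(abs(o.fun))
c0=toz(p,395/1.4,190/1.4,.018)[:2]
print("rim top z.018",edge(c0,.018,.06,.006,1))
zt=T[2]+.0187;b0=toz(p,396/1.4,416/1.4,zt)[:2]
for rng in (.004,.006): print("bush top",edge(b0,zt,.029,rng,1,20,160),edge(b0,zt,.029,rng,1))
print("T",T,s["tool_rot"])
E
python3 g.py
```

```text
hole px [279.5601 140.861 ] axes [39.1795 39.7409] z0 [ 0.4951 -0.297 ] z.004 [ 0.4952 -0.2966]
rim top z.018 (array([ 0.496 , -0.2954,  0.0594]), np.float64(0.0006803818586477439))
bush top (array([ 0.4923, -0.3475,  0.0317]), np.float64(0.0008879231359463849)) (array([ 0.4925, -0.345 ,  0.03  ]), np.float64(0.0007081957669513132))
bush top (array([ 0.4922, -0.3474,  0.0316]), np.float64(0.0008743094787744266)) (array([ 0.4923, -0.345 ,  0.0301]), np.float64(0.0008603145207454789))
T [ 0.4915 -0.3479  0.1605] [-179.9717   -0.0694   83.3169]
```

>>> {"name": "carry_out", "arguments": {"series": [{"ax":0,"ay":0,"az":0,"dx":1.5,"dy":0,"dz":0,"jaw":0.5},{"ax":0,"ay":0,"az":0,"dx":2,"dy":-0.2,"dz":1,"jaw":0.5},{"ax":0,"ay":0,"az":0,"dx":1.5,"dy":-0.1,"dz":2,"jaw":0.5},{"ax":0,"ay":0,"az":0,"dx":0.1,"dy":0,"dz":2.5,"jaw":0.5},{"ax":0,"ay":0,"az":0,"dx":0,"dy":0,"dz":2.5,"jaw":0.5},{"ax":0,"ay":0,"az":0,"dx":0,"dy":0,"dz":1.5,"jaw":0.5},{"ax":0,"ay":0,"az":0,"dx":0,"dy":0,"dz":0.8,"jaw":0.5},{"ax":0,"ay":0,"az":0,"dx":0,"dy":0,"dz":0.2,"jaw":0.5},{"ax":0,"ay":0,"az":0,"dx":0,"dy":0,"dz":0,"jaw":0.5},{"ax":0,"ay":0,"az":0,"dx":0,"dy":0,"dz":0,"jaw":0.5},{"ax":0,"ay":0,"az":0,"dx":0,"dy":0,"dz":0,"jaw":0.5},{"ax":0,"ay":0,"az":0,"dx":0,"dy":0,"dz":0,"jaw":0.5},{"ax":0,"ay":0,"az":0,"dx":0,"dy":0,"dz":0,"jaw":0.5},{"ax":0,"ay":0,"az":0,"dx":0,"dy":0,"dz":0,"jaw":0.5}]}}

```text
time: 21.77
tcp_pos: [0.4943, -0.2989, 0.0563]
tool_rot: [180.0, 0.0, 83.2]
force: [-0.1, -0.1, -3.7]
gripper_width: 0.0555
gripper_force: 54.6
```

```bash
cat > k.py <<'E'
from h import *
import sys
np.set_printoptions(precision=4,suppress=True)
P=[]
for i in range(4):
    p=cams.read_camera("wrist");s=status.get_state();P.append(s["tcp_pos"])
print(np.array(P),np.round(s["tool_rot"],2),np.round(s["force"],1))
save(p,sys.argv[1],(140,90,280,220),2.7)
# overlay of predicted circles
T=np.array(s["tcp_pos"]);c=np.array([.4955,-.296])
draw(p,[circ(*c,.018,.06),circ(*c,.026,.0315),circ(T[0]+.0009,T[1]+.001,T[2]+.0187,.029)],sys.argv[1],(140,70,280,220),2.7)
E
python3 k.py w11.png
```

```text
[[ 0.4942 -0.2988  0.0562]
 [ 0.4941 -0.2988  0.056 ]
 [ 0.4941 -0.2987  0.0559]
 [ 0.4941 -0.2987  0.0559]] [179.99   0.    83.18] [-0.   0.3 -4.6]
```

View pics/w11.png

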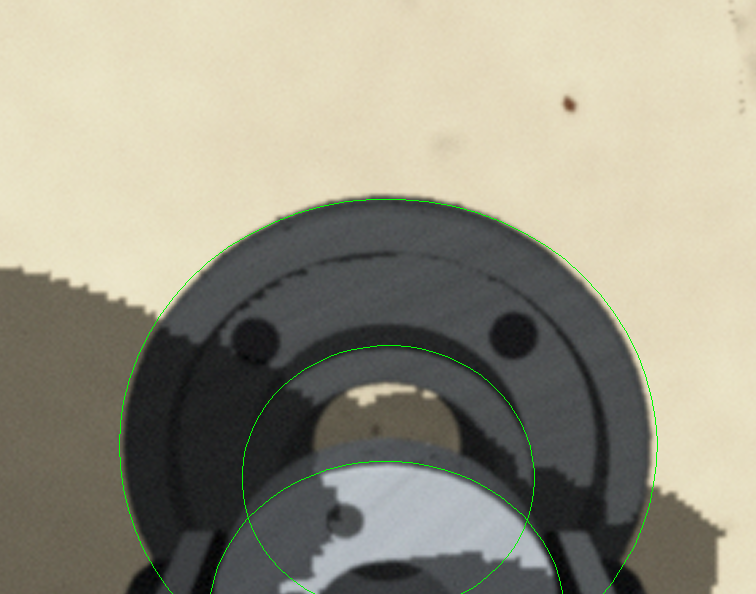

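The overlay circles lie on the rim and flange within about 2 mm. The pulley centre is slightly further in +y, so I'll correct 2.7 mm and lower in stages, watching the force.

>>> {"name": "carry_out", "arguments": {"series": [{"ax":0,"ay":0,"az":0,"dx":0.27,"dy":0.03,"dz":0,"jaw":0.5},{"ax":0,"ay":0,"az":0,"dx":0,"dy":0,"dz":0.7,"jaw":0.5},{"ax":0,"ay":0,"az":0,"dx":0,"dy":0,"dz":0.7,"jaw":0.5},{"ax":0,"ay":0,"az":0,"dx":0,"dy":0,"dz":0.5,"jaw":0.5},{"ax":0,"ay":0,"az":0,"dx":0,"dy":0,"dz":0.3,"jaw":0.5},{"ax":0,"ay":0,"az":0,"dx":0,"dy":0,"dz":0.1,"jaw":0.5},{"ax":0,"ay":0,"az":0,"dx":0,"dy":0,"dz":0,"jaw":0.5},{"ax":0,"ay":0,"az":0,"dx":0,"dy":0,"dz":0,"jaw":0.5},{"ax":0,"ay":0,"az":0,"dx":0,"dy":0,"dz":0,"jaw":0.5},{"ax":0,"ay":0,"az":0,"dx":0,"dy":0,"dz":0,"jaw":0.5}]}}

```text
time: 22.8
tcp_pos: [0.4948, -0.2963, 0.0331]
tool_rot: [180.0, 0.0, 83.2]
force: [-0.2, -0.1, -3.0]
gripper_width: 0.0561
gripper_force: 54.6
```

>>> {"name": "carry_out", "arguments": {"series": [{"ax":0,"ay":0,"az":0,"dx":0,"dy":0,"dz":0.2,"jaw":0.5},{"ax":0,"ay":0,"az":0,"dx":0,"dy":0,"dz":0.1,"jaw":0.5},{"ax":0,"ay":0,"az":0,"dx":0,"dy":0,"dz":0,"jaw":0.5},{"ax":0,"ay":0,"az":0,"dx":0,"dy":0,"dz":0,"jaw":0.5},{"ax":0,"ay":0,"az":0,"dx":0,"dy":0,"dz":0,"jaw":0.5}]}}

```text
time: 23.22
tcp_pos: [0.4946, -0.2961, 0.0298]
tool_rot: [-180.0, -0.0, 83.2]
force: [0.6, 0.7, -3.0]
gripper_width: 0.0561
gripper_force: 54.6
```

```bash
python3 go.py .4948 -.2963 .0243 83.2
```

```text
t 23.22 pos [ 0.4946 -0.2961  0.0298] rot [-180.     -0.     83.18] w 0.0561 F [ 0.6  0.7 -3. ] j [ 19.  47.  14. 107. -22.  28.  42.]
az -0.000 dx -0.02 dy 0.02 dz 0.55
```

>>> {"name": "carry_out", "arguments": {"series": [{"ax":0,"ay":0,"az":0,"dx":0,"dy":0,"dz":0.1,"jaw":0.5},{"ax":0,"ay":0,"az":0,"dx":0,"dy":0,"dz":0.1,"jaw":0.5},{"ax":0,"ay":0,"az":0,"dx":0,"dy":0,"dz":0,"jaw":0.5},{"ax":0,"ay":0,"az":0,"dx":0,"dy":0,"dz":0,"jaw":0.5},{"ax":0,"ay":0,"az":0,"dx":0,"dy":0,"dz":0,"jaw":0.5}]}}

```text
time: 23.63
tcp_pos: [0.4946, -0.2961, 0.0278]
tool_rot: [180.0, 0.0, 83.2]
force: [0.2, 0.5, -3.7]
gripper_width: 0.056
gripper_force: 54.6
```

>>> {"name": "carry_out", "arguments": {"series": [{"ax":0,"ay":0,"az":0,"dx":0,"dy":0,"dz":0.1,"jaw":0.5},{"ax":0,"ay":0,"az":0,"dx":0,"dy":0,"dz":0.05,"jaw":0.5},{"ax":0,"ay":0,"az":0,"dx":0,"dy":0,"dz":0,"jaw":0.5},{"ax":0,"ay":0,"az":0,"dx":0,"dy":0,"dz":0,"jaw":0.5},{"ax":0,"ay":0,"az":0,"dx":0,"dy":0,"dz":0,"jaw":0.5}]}}

```text
time: 24.05
tcp_pos: [0.4948, -0.2963, 0.0264]
tool_rot: [180.0, 0.0, 83.2]
force: [0.7, -1.2, -3.7]
gripper_width: 0.0561
gripper_force: 54.6
```

>>> {"name": "carry_out", "arguments": {"series": [{"ax":0,"ay":0,"az":0,"dx":0,"dy":0,"dz":0.05,"jaw":0.5},{"ax":0,"ay":0,"az":0,"dx":0,"dy":0,"dz":0.05,"jaw":0.5},{"ax":0,"ay":0,"az":0,"dx":0,"dy":0,"dz":0,"jaw":0.5},{"ax":0,"ay":0,"az":0,"dx":0,"dy":0,"dz":0,"jaw":0.5},{"ax":0,"ay":0,"az":0,"dx":0,"dy":0,"dz":0,"jaw":0.5},{"ax":0,"ay":0,"az":0,"dx":0,"dy":0,"dz":0,"jaw":0.5}]}}

```text
time: 24.55
tcp_pos: [0.4947, -0.2965, 0.0254]
tool_rot: [180.0, 0.0, 83.2]
force: [0.1, -1.0, -2.0]
gripper_width: 0.0562
gripper_force: 54.6
```

>>> {"name": "carry_out", "arguments": {"series": [{"ax":0,"ay":0,"az":0,"dx":-0.04,"dy":0,"dz":0.05,"jaw":0.5},{"ax":0,"ay":0,"az":0,"dx":0,"dy":0,"dz":0,"jaw":0.5},{"ax":0,"ay":0,"az":0,"dx":0,"dy":0,"dz":0,"jaw":0.5},{"ax":0,"ay":0,"az":0,"dx":0,"dy":0,"dz":0,"jaw":0.5},{"ax":0,"ay":0,"az":0,"dx":0,"dy":0,"dz":0,"jaw":0.5}]}}

```text
time: 24.97
tcp_pos: [0.4947, -0.2967, 0.0249]
tool_rot: [180.0, 0.0, 83.2]
force: [0.9, -2.2, -0.7]
gripper_width: 0.0558
gripper_force: 54.7
```

>>> {"name": "carry_out", "arguments": {"series": [{"ax":0,"ay":0,"az":0,"dx":-0.04,"dy":0,"dz":0,"jaw":0.5},{"ax":0,"ay":0,"az":0,"dx":0,"dy":0,"dz":0,"jaw":0.5},{"ax":0,"ay":0,"az":0,"dx":0,"dy":0,"dz":0,"jaw":0.5},{"ax":0,"ay":0,"az":0,"dx":0,"dy":0,"dz":0,"jaw":0.5}], "grip_force": 25}}

```text
time: 25.3
tcp_pos: [0.4947, -0.2968, 0.0249]
tool_rot: [180.0, -0.0, 83.2]
force: [0.5, -1.6, -0.9]
gripper_width: 0.0562
gripper_force: 54.7
```

>>> {"name": "carry_out", "arguments": {"series": [{"ax":0,"ay":0,"az":0,"dx":0,"dy":0,"dz":0,"jaw":0.32},{"ax":0,"ay":0,"az":0,"dx":0,"dy":0,"dz":0,"jaw":0.28},{"ax":0,"ay":0,"az":0,"dx":0,"dy":0,"dz":0,"jaw":0.24},{"ax":0,"ay":0,"az":0,"dx":0,"dy":0,"dz":0,"jaw":0.18},{"ax":0,"ay":0,"az":0,"dx":0,"dy":0,"dz":0,"jaw":0.1},{"ax":0,"ay":0,"az":0,"dx":0,"dy":0,"dz":0,"jaw":0.05},{"ax":0,"ay":0,"az":0,"dx":0,"dy":0,"dz":0,"jaw":0.05},{"ax":0,"ay":0,"az":0,"dx":0,"dy":0,"dz":0,"jaw":0.05}]}}

```text
time: 25.97
tcp_pos: [0.4945, -0.2968, 0.0248]
tool_rot: [-180.0, -0.0, 83.2]
force: [0.3, -0.7, -0.4]
gripper_width: 0.0811
gripper_force: 0.0
```

```bash
python3 go.py .4948 -.2963 .0243 83.2; python3 - <<'E'
from h import *
p=cams.read_camera("wrist");c=(.4956,-.2955)
draw(p,[circ(*c,.043,.029),circ(*c,.026,.0315)],"w12.png",(140,200,280,220),2.7)
E
```

```text
t 25.97 pos [ 0.4945 -0.2968  0.0248] rot [-1.7999e+02 -1.0000e-02  8.3180e+01] w 0.0811 F [ 0.3 -0.7 -0.4] j [ 20.  48.  14. 107. -22.  27.  42.]
az -0.000 dx 0.05 dy 0.02 dz 0.05
```

View pics/w12.png

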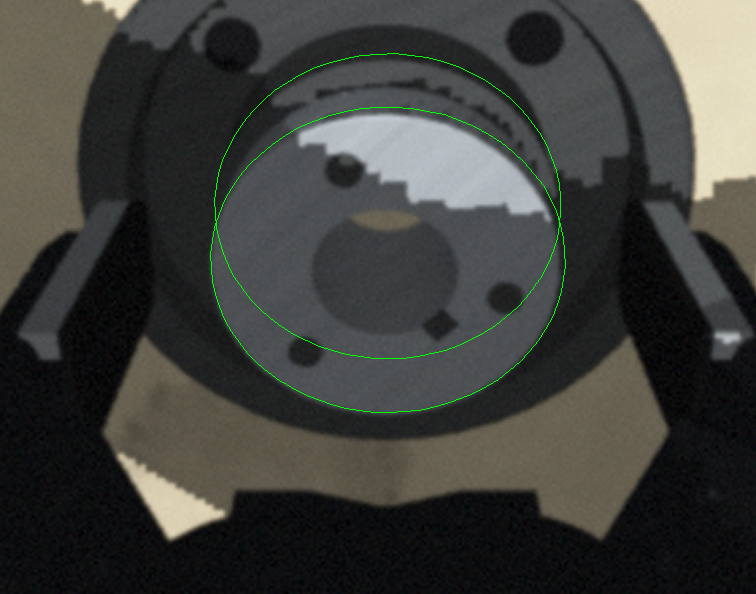

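The bush sits centred in the hub, with its flange concentric to the overlay at seat height and the fingers free. Next I'll lift off and fetch the tin.

>>> {"name": "carry_out", "arguments": {"series": [{"ax":0,"ay":0,"az":0,"dx":0,"dy":0,"dz":-0.5,"jaw":0.05},{"ax":0,"ay":0,"az":0,"dx":0,"dy":0,"dz":-2,"jaw":0.05},{"ax":0,"ay":0,"az":0,"dx":0,"dy":0,"dz":-3,"jaw":0.05},{"ax":0,"ay":0,"az":0,"dx":0,"dy":0,"dz":-3,"jaw":0.05},{"ax":0,"ay":0,"az":0,"dx":0,"dy":0,"dz":-3,"jaw":0.05},{"ax":0,"ay":0,"az":0,"dx":1,"dy":0,"dz":-2,"jaw":0.05},{"ax":0,"ay":0,"az":0,"dx":3,"dy":0,"dz":-1.5,"jaw":0.05},{"ax":0,"ay":0,"az":0,"dx":3.5,"dy":0,"dz":0,"jaw":0.05},{"ax":0,"ay":0,"az":0,"dx":3.5,"dy":0,"dz":0,"jaw":0.05},{"ax":0,"ay":0,"az":0,"dx":3.5,"dy":0,"dz":0,"jaw":0.05},{"ax":0,"ay":0,"az":0,"dx":3.5,"dy":0,"dz":0,"jaw":0.05},{"ax":0,"ay":0,"az":0,"dx":3.5,"dy":0,"dz":0,"jaw":0.05},{"ax":0,"ay":0,"az":0,"dx":3.5,"dy":0,"dz":0,"jaw":0.05},{"ax":0,"ay":0,"az":0,"dx":3.5,"dy":0,"dz":0,"jaw":0.05},{"ax":0,"ay":0,"az":0,"dx":3.5,"dy":0,"dz":0,"jaw":0.05},{"ax":0,"ay":0,"az":0,"dx":3.5,"dy":0,"dz":0,"jaw":0.05},{"ax":0,"ay":0,"az":0,"dx":3.5,"dy":0,"dz":0,"jaw":0.05},{"ax":0,"ay":0,"az":0,"dx":3.5,"dy":0,"dz":0,"jaw":0.05},{"ax":0,"ay":0,"az":0,"dx":3.5,"dy":0,"dz":0,"jaw":0.05},{"ax":0,"ay":0,"az":0,"dx":3.5,"dy":0,"dz":0,"jaw":0.05}]}}

```text
time: 27.68
tcp_pos: [0.5531, 0.1964, 0.1753]
tool_rot: [180.0, -0.0, 83.2]
force: [0.6, -0.6, 0.3]
gripper_width: 0.0813
gripper_force: 0.0
```

>>> {"name": "carry_out", "arguments": {"series": [{"ax":0,"ay":0,"az":0,"dx":3.5,"dy":-1,"dz":0,"jaw":0.05},{"ax":0,"ay":0,"az":0,"dx":3.5,"dy":-1,"dz":0,"jaw":0.05},{"ax":0,"ay":0,"az":0,"dx":3,"dy":-0.8,"dz":0,"jaw":0.05},{"ax":0,"ay":0,"az":0,"dx":2,"dy":0,"dz":0,"jaw":0.05},{"ax":0,"ay":0,"az":0,"dx":0,"dy":0,"dz":0,"jaw":0.05},{"ax":0,"ay":0,"az":0,"dx":0,"dy":0,"dz":0,"jaw":0.05},{"ax":0,"ay":0,"az":0,"dx":0,"dy":0,"dz":0,"jaw":0.05},{"ax":0,"ay":0,"az":0,"dx":0,"dy":0,"dz":0,"jaw":0.05}]}}

```text
time: 28.35
tcp_pos: [0.5402, 0.3151, 0.1751]
tool_rot: [180.0, 0.1, 83.0]
force: [-0.4, -0.1, -0.4]
gripper_width: 0.0813
gripper_force: 0.0
```

```bash
python3 go.py .5394 .3218 .0469 83.2;  python3 - <<'E'
from h import *
p=cams.read_camera("wrist")
for t in ["tin_center","pipe_center"]:
    for r in models.find_in(p,t)[:2]: x,e=fit(p,r["extent"],D[t]);print(t,round(r["confidence"],2),r["extent"],x,e)
E
```

```text
t 28.35 pos [0.5402 0.3151 0.1751] rot [1.7999e+02 6.0000e-02 8.3040e+01] w 0.0813 F [-0.4 -0.1 -0.4] j [-47.  40.  25.  95. -20.  50. -22.]
az -0.003 dx 0.65 dy -0.15 dz 12.82
tin_center 0.96 [239.2, 153.5, 78.8, 88.5] [0.53863293 0.32248621] [-1.02514036 -1.20338724  1.02403598  1.22113448]
tin_center 0.4 [117.2, 101.9, 217.9, 158.6] [0.49306222 0.34455656] [ 57.03713565  32.78771181 -72.72887737 -36.14658845]
pipe_center 0.66 [188.9, 375.9, 37.8, 21.3] [0.43388654 0.11033367] [ -5.03521171 -25.3483782    5.87169123  25.18154666]
pipe_center 0.57 [146.9, 175.8, 65.7, 60.4] [0.45033322 0.32243661] [ 0.08966314 -1.54390708 -0.10852814  1.4279835 ]
```

>>> {"name": "carry_out", "arguments": {"series": [{"ax":0,"ay":0,"az":0,"dx":0.5,"dy":-0.1,"dz":2,"jaw":0.05},{"ax":0,"ay":0,"az":0,"dx":0,"dy":0,"dz":3,"jaw":0.05},{"ax":0,"ay":0,"az":0,"dx":0,"dy":0,"dz":3,"jaw":0.05},{"ax":0,"ay":0,"az":0,"dx":0,"dy":0,"dz":2.5,"jaw":0.05},{"ax":0,"ay":0,"az":0,"dx":0,"dy":0,"dz":1.5,"jaw":0.05},{"ax":0,"ay":0,"az":0,"dx":0,"dy":0,"dz":0.8,"jaw":0.05},{"ax":0,"ay":0,"az":0,"dx":0,"dy":0,"dz":0,"jaw":0.05},{"ax":0,"ay":0,"az":0,"dx":0,"dy":0,"dz":0,"jaw":0.05},{"ax":0,"ay":0,"az":0,"dx":0,"dy":0,"dz":0,"jaw":0.05},{"ax":0,"ay":0,"az":0,"dx":0,"dy":0,"dz":0,"jaw":0.05}], "grip_force": 40}}

```text
time: 29.33
tcp_pos: [0.5404, 0.3226, 0.0483]
tool_rot: [179.9, -0.1, 83.2]
force: [0.7, -0.6, 0.8]
gripper_width: 0.0812
gripper_force: 0.0
```

```bash
python3 go.py .5394 .3218 .0469 83.2
```

```text
t 29.33 pos [0.5404 0.3226 0.0483] rot [ 1.7988e+02 -9.0000e-02  8.3170e+01] w 0.0812 F [ 0.7 -0.6  0.8] j [-45.  49.  19.  99. -25.  36. -18.]
az -0.000 dx -0.09 dy -0.09 dz 0.14
```

>>> {"name": "carry_out", "arguments": {"series": [{"ax":0,"ay":0,"az":0,"dx":-0.09,"dy":-0.09,"dz":0.12,"jaw":0.05},{"ax":0,"ay":0,"az":0,"dx":0,"dy":0,"dz":0,"jaw":0.05},{"ax":0,"ay":0,"az":0,"dx":0,"dy":0,"dz":0,"jaw":0.05},{"ax":0,"ay":0,"az":0,"dx":0,"dy":0,"dz":0,"jaw":0.3},{"ax":0,"ay":0,"az":0,"dx":0,"dy":0,"dz":0,"jaw":0.5},{"ax":0,"ay":0,"az":0,"dx":0,"dy":0,"dz":0,"jaw":0.5},{"ax":0,"ay":0,"az":0,"dx":0,"dy":0,"dz":0,"jaw":0.5},{"ax":0,"ay":0,"az":0,"dx":0,"dy":0,"dz":0,"jaw":0.5}]}}

```text
time: 30.0
tcp_pos: [0.5383, 0.3216, 0.0462]
tool_rot: [-180.0, -0.0, 83.2]
force: [-1.8, -1.1, 5.8]
gripper_width: 0.0609
gripper_force: 43.3
```

```bash
python3 go.py .5392 .0749 .0468 83.2
```

```text
t 30.0 pos [0.5383 0.3216 0.0462] rot [-1.7999e+02 -2.0000e-02  8.3190e+01] w 0.0609 F [-1.8 -1.1  5.8] j [-45.  49.  19.  99. -25.  36. -18.]
az -0.000 dx -24.48 dy 3.01 dz -0.06
```

>>> {"name": "carry_out", "arguments": {"series": [{"ax":0,"ay":0,"az":0,"dx":0,"dy":0,"dz":-0.5,"jaw":0.5},{"ax":0,"ay":0,"az":0,"dx":0,"dy":0,"dz":-2,"jaw":0.5},{"ax":0,"ay":0,"az":0,"dx":0,"dy":0,"dz":-3,"jaw":0.5},{"ax":0,"ay":0,"az":0,"dx":0,"dy":0,"dz":-3,"jaw":0.5},{"ax":0,"ay":0,"az":0,"dx":0,"dy":0,"dz":-3,"jaw":0.5},{"ax":0,"ay":0,"az":0,"dx":-1,"dy":0,"dz":-1.5,"jaw":0.5},{"ax":0,"ay":0,"az":0,"dx":-3,"dy":0,"dz":0,"jaw":0.5},{"ax":0,"ay":0,"az":0,"dx":-3.5,"dy":0.5,"dz":0,"jaw":0.5},{"ax":0,"ay":0,"az":0,"dx":-3.5,"dy":0.5,"dz":0,"jaw":0.5},{"ax":0,"ay":0,"az":0,"dx":-3.5,"dy":1,"dz":0,"jaw":0.5},{"ax":0,"ay":0,"az":0,"dx":-3.5,"dy":1,"dz":0,"jaw":0.5},{"ax":0,"ay":0,"az":0,"dx":-3,"dy":0,"dz":0,"jaw":0.5},{"ax":0,"ay":0,"az":0,"dx":-2.5,"dy":0,"dz":0,"jaw":0.5},{"ax":0,"ay":0,"az":0,"dx":-1,"dy":0,"dz":0,"jaw":0.5},{"ax":0,"ay":0,"az":0,"dx":0,"dy":0,"dz":0,"jaw":0.5},{"ax":0,"ay":0,"az":0,"dx":0,"dy":0,"dz":0,"jaw":0.5},{"ax":0,"ay":0,"az":0,"dx":0,"dy":0,"dz":0,"jaw":0.5},{"ax":0,"ay":0,"az":0,"dx":0,"dy":0,"dz":0,"jaw":0.5}]}}

```text
time: 31.5
tcp_pos: [0.5391, 0.0769, 0.1754]
tool_rot: [-180.0, -0.1, 83.4]
force: [0.2, 0.4, -2.8]
gripper_width: 0.0612
gripper_force: 44.5
```

```bash
python3 go.py .5390 .0749 .0462 83.2
```

```text
t 31.5 pos [0.5391 0.0769 0.1754] rot [-1.7998e+02 -6.0000e-02  8.3360e+01] w 0.0612 F [ 0.2  0.4 -2.8] j [-26.  33.  23. 108. -19.  43.   1.]
az 0.003 dx -0.20 dy 0.01 dz 12.92
```

>>> {"name": "carry_out", "arguments": {"series": [{"ax":0,"ay":0,"az":0,"dx":-0.2,"dy":0,"dz":2,"jaw":0.5},{"ax":0,"ay":0,"az":0,"dx":0,"dy":0,"dz":3,"jaw":0.5},{"ax":0,"ay":0,"az":0,"dx":0,"dy":0,"dz":3,"jaw":0.5},{"ax":0,"ay":0,"az":0,"dx":0,"dy":0,"dz":2.5,"jaw":0.5},{"ax":0,"ay":0,"az":0,"dx":0,"dy":0,"dz":1.2,"jaw":0.5},{"ax":0,"ay":0,"az":0,"dx":0,"dy":0,"dz":0.5,"jaw":0.5},{"ax":0,"ay":0,"az":0,"dx":0,"dy":0,"dz":0.2,"jaw":0.5},{"ax":0,"ay":0,"az":0,"dx":0,"dy":0,"dz":0,"jaw":0.5},{"ax":0,"ay":0,"az":0,"dx":0,"dy":0,"dz":0,"jaw":0.5},{"ax":0,"ay":0,"az":0,"dx":0,"dy":0,"dz":0,"jaw":0.5},{"ax":0,"ay":0,"az":0,"dx":0,"dy":0,"dz":0,"jaw":0.5},{"ax":0,"ay":0,"az":0,"dx":0,"dy":0,"dz":0,"jaw":0.5}]}}

```text
time: 32.5
tcp_pos: [0.5393, 0.0728, 0.0523]
tool_rot: [179.9, -0.0, 83.2]
force: [-0.4, 0.4, -2.3]
gripper_width: 0.0606
gripper_force: 44.5
```

```bash
python3 go.py .5390 .0749 .0462 83.2
```

```text
t 32.5 pos [0.5393 0.0728 0.0523] rot [ 1.7993e+02 -3.0000e-02  8.3190e+01] w 0.0606 F [-0.4  0.4 -2.3] j [-21.  44.  16. 112. -25.  27.   6.]
az -0.000 dx 0.21 dy -0.05 dz 0.61
```

>>> {"name": "carry_out", "arguments": {"series": [{"ax":0,"ay":0,"az":0,"dx":0.21,"dy":-0.04,"dz":0.3,"jaw":0.5},{"ax":0,"ay":0,"az":0,"dx":0,"dy":0,"dz":0.2,"jaw":0.5},{"ax":0,"ay":0,"az":0,"dx":0,"dy":0,"dz":0.1,"jaw":0.5},{"ax":0,"ay":0,"az":0,"dx":0,"dy":0,"dz":0,"jaw":0.5},{"ax":0,"ay":0,"az":0,"dx":0,"dy":0,"dz":0,"jaw":0.5},{"ax":0,"ay":0,"az":0,"dx":0,"dy":0,"dz":0,"jaw":0.5}]}}

```text
time: 33.0
tcp_pos: [0.5387, 0.0753, 0.0461]
tool_rot: [-180.0, -0.1, 83.2]
force: [-1.2, 1.1, 5.6]
gripper_width: 0.061
gripper_force: 45.3
```

>>> {"name": "carry_out", "arguments": {"series": [{"ax":0,"ay":0,"az":0,"dx":0,"dy":0,"dz":0,"jaw":0.2},{"ax":0,"ay":0,"az":0,"dx":0,"dy":0,"dz":0,"jaw":0.1},{"ax":0,"ay":0,"az":0,"dx":0,"dy":0,"dz":0,"jaw":0.05},{"ax":0,"ay":0,"az":0,"dx":0,"dy":0,"dz":0,"jaw":0.05},{"ax":0,"ay":0,"az":0,"dx":0,"dy":0,"dz":-1,"jaw":0.05},{"ax":0,"ay":0,"az":0,"dx":0,"dy":0,"dz":-3,"jaw":0.05},{"ax":0,"ay":0,"az":0,"dx":0,"dy":0,"dz":-3,"jaw":0.05},{"ax":0,"ay":0,"az":0,"dx":0,"dy":0,"dz":-3,"jaw":0.05},{"ax":0,"ay":0,"az":0,"dx":1,"dy":0,"dz":-2,"jaw":0.25},{"ax":0,"ay":0,"az":0,"dx":3,"dy":-1.4,"dz":-1,"jaw":0.25},{"ax":0,"ay":0,"az":0,"dx":3.3,"dy":-1.5,"dz":0,"jaw":0.25},{"ax":0,"ay":0,"az":0,"dx":3.3,"dy":-1.5,"dz":0,"jaw":0.25},{"ax":0,"ay":0,"az":0,"dx":3.3,"dy":-1.5,"dz":0,"jaw":0.25},{"ax":0,"ay":0,"az":0,"dx":3.3,"dy":-1.5,"dz":0,"jaw":0.25},{"ax":0,"ay":0,"az":0,"dx":3,"dy":-1.5,"dz":0,"jaw":0.25},{"ax":0,"ay":0,"az":0,"dx":2,"dy":-1.5,"dz":0,"jaw":0.25},{"ax":0,"ay":0,"az":0,"dx":1.5,"dy":-1.5,"dz":0,"jaw":0.25},{"ax":0,"ay":0,"az":0,"dx":0,"dy":0,"dz":0,"jaw":0.25},{"ax":0,"ay":0,"az":0,"dx":0,"dy":0,"dz":0,"jaw":0.25},{"ax":0,"ay":0,"az":0,"dx":0,"dy":0,"dz":0,"jaw":0.25}]}}

```text
time: 34.67
tcp_pos: [0.4492, 0.3234, 0.1761]
tool_rot: [179.9, 0.0, 83.1]
force: [0.5, 0.0, 0.2]
gripper_width: 0.0642
gripper_force: 0.0
```

```bash
python3 go.py .4491 .3282 .0456 83.2;  python3 - <<'E'
from h import *
p=cams.read_camera("wrist")
for t in ["pipe_center"]:
    for r in models.find_in(p,t)[:2]: x,e=fit(p,r["extent"],D[t]);print(t,round(r["confidence"],2),r["extent"],x,e)
E
```

```text
t 34.67 pos [0.4492 0.3234 0.1761] rot [1.7995e+02 1.0000e-02 8.3140e+01] w 0.0642 F [0.5 0.  0.2] j [-55.  34.  26. 106. -21.  44. -25.]
az -0.001 dx 0.48 dy -0.06 dz 13.05
pipe_center 0.94 [257.8, 170.3, 52.9, 65.1] [0.45122081 0.3221859 ] [ 1.01724458  1.12358629 -1.0170108  -1.10035799]
pipe_center 0.87 [265.1, 375.3, 32.7, 10.2] [0.42400064 0.11698104] [ -3.9858435  -30.86150302   3.98856569  30.39981151]
```

>>> {"name": "carry_out", "arguments": {"series": [{"ax":0,"ay":0,"az":0,"dx":0.3,"dy":0,"dz":2,"jaw":0.25},{"ax":0,"ay":0,"az":0,"dx":0,"dy":0,"dz":3,"jaw":0.25},{"ax":0,"ay":0,"az":0,"dx":0,"dy":0,"dz":3,"jaw":0.25},{"ax":0,"ay":0,"az":0,"dx":0,"dy":0,"dz":2.5,"jaw":0.25},{"ax":0,"ay":0,"az":0,"dx":0,"dy":0,"dz":1.5,"jaw":0.25},{"ax":0,"ay":0,"az":0,"dx":0,"dy":0,"dz":0.8,"jaw":0.25},{"ax":0,"ay":0,"az":0,"dx":0,"dy":0,"dz":0,"jaw":0.25},{"ax":0,"ay":0,"az":0,"dx":0,"dy":0,"dz":0,"jaw":0.25},{"ax":0,"ay":0,"az":0,"dx":0,"dy":0,"dz":0,"jaw":0.25},{"ax":0,"ay":0,"az":0,"dx":0,"dy":0,"dz":0,"jaw":0.25},{"ax":0,"ay":0,"az":0,"dx":0,"dy":0,"dz":0,"jaw":0.25}]}}

```text
time: 35.68
tcp_pos: [0.4496, 0.3276, 0.0487]
tool_rot: [179.9, -0.1, 83.2]
force: [-0.2, -0.7, 0.4]
gripper_width: 0.064
gripper_force: 0.0
```

```bash
python3 go.py .4491 .3282 .0456 83.2
```

```text
t 35.68 pos [0.4496 0.3276 0.0487] rot [ 1.7992e+02 -8.0000e-02  8.3180e+01] w 0.064 F [-0.2 -0.7  0.4] j [-50.  45.  18. 110. -27.  28. -20.]
az -0.000 dx 0.05 dy -0.06 dz 0.31
```

>>> {"name": "carry_out", "arguments": {"series": [{"ax":0,"ay":0,"az":0,"dx":0.05,"dy":-0.05,"dz":0.3,"jaw":0.25},{"ax":0,"ay":0,"az":0,"dx":0,"dy":0,"dz":0,"jaw":0.25},{"ax":0,"ay":0,"az":0,"dx":0,"dy":0,"dz":0,"jaw":0.25},{"ax":0,"ay":0,"az":0,"dx":0,"dy":0,"dz":0,"jaw":0.6},{"ax":0,"ay":0,"az":0,"dx":0,"dy":0,"dz":0,"jaw":0.7},{"ax":0,"ay":0,"az":0,"dx":0,"dy":0,"dz":0,"jaw":0.7},{"ax":0,"ay":0,"az":0,"dx":0,"dy":0,"dz":0,"jaw":0.7},{"ax":0,"ay":0,"az":0,"dx":0,"dy":0,"dz":0,"jaw":0.7},{"ax":0,"ay":0,"az":0,"dx":0,"dy":0,"dz":0,"jaw":0.7}]}}

```text
time: 36.43
tcp_pos: [0.4487, 0.3278, 0.0449]
tool_rot: [180.0, -0.0, 83.2]
force: [0.6, -0.4, 4.1]
gripper_width: 0.0403
gripper_force: 40.6
```

```bash
python3 go.py .5317 .0192 .0455 83.2
```

```text
t 36.43 pos [0.4487 0.3278 0.0449] rot [ 1.7999e+02 -2.0000e-02  8.3180e+01] w 0.0403 F [ 0.6 -0.4  4.1] j [-50.  45.  18. 111. -27.  28. -20.]
az -0.000 dx -29.66 dy 11.90 dz -0.06
```

>>> {"name": "carry_out", "arguments": {"series": [{"ax":0,"ay":0,"az":0,"dx":0,"dy":0,"dz":-0.5,"jaw":0.7},{"ax":0,"ay":0,"az":0,"dx":0,"dy":0,"dz":-2,"jaw":0.7},{"ax":0,"ay":0,"az":0,"dx":0,"dy":0,"dz":-3,"jaw":0.7},{"ax":0,"ay":0,"az":0,"dx":0,"dy":0,"dz":-3,"jaw":0.7},{"ax":0,"ay":0,"az":0,"dx":0,"dy":0,"dz":-3,"jaw":0.7},{"ax":0,"ay":0,"az":0,"dx":-1,"dy":0,"dz":-2.5,"jaw":0.7},{"ax":0,"ay":0,"az":0,"dx":-3,"dy":1.4,"dz":0,"jaw":0.7},{"ax":0,"ay":0,"az":0,"dx":-3.3,"dy":1.5,"dz":0,"jaw":0.7},{"ax":0,"ay":0,"az":0,"dx":-3.3,"dy":1.5,"dz":0,"jaw":0.7},{"ax":0,"ay":0,"az":0,"dx":-3.3,"dy":1.5,"dz":0,"jaw":0.7},{"ax":0,"ay":0,"az":0,"dx":-3.3,"dy":1.5,"dz":0,"jaw":0.7},{"ax":0,"ay":0,"az":0,"dx":-3.3,"dy":1.5,"dz":0,"jaw":0.7},{"ax":0,"ay":0,"az":0,"dx":-3.3,"dy":1.5,"dz":0,"jaw":0.7},{"ax":0,"ay":0,"az":0,"dx":-3,"dy":1.5,"dz":0,"jaw":0.7},{"ax":0,"ay":0,"az":0,"dx":-2,"dy":0,"dz":0,"jaw":0.7},{"ax":0,"ay":0,"az":0,"dx":-0.9,"dy":0,"dz":0,"jaw":0.7},{"ax":0,"ay":0,"az":0,"dx":0,"dy":0,"dz":0,"jaw":0.7},{"ax":0,"ay":0,"az":0,"dx":0,"dy":0,"dz":0,"jaw":0.7},{"ax":0,"ay":0,"az":0,"dx":0,"dy":0,"dz":0,"jaw":0.7},{"ax":0,"ay":0,"az":0,"dx":0,"dy":0,"dz":0,"jaw":0.7}]}}

```text
time: 38.1
tcp_pos: [0.5313, 0.0211, 0.1844]
tool_rot: [-180.0, -0.1, 83.4]
force: [0.0, 0.3, -2.1]
gripper_width: 0.0402
gripper_force: 41.4
```

```bash
python3 go.py .5317 .0188 .0449 83.2
```

```text
t 38.1 pos [0.5313 0.0211 0.1844] rot [-1.7997e+02 -6.0000e-02  8.3370e+01] w 0.0402 F [ 0.   0.3 -2.1] j [-22.  32.  24. 109. -19.  43.   7.]
az 0.003 dx -0.22 dy 0.07 dz 13.95
```

>>> {"name": "carry_out", "arguments": {"series": [{"ax":0,"ay":0,"az":0,"dx":-0.1,"dy":0.05,"dz":2,"jaw":0.7},{"ax":0,"ay":0,"az":0,"dx":0,"dy":0,"dz":3,"jaw":0.7},{"ax":0,"ay":0,"az":0,"dx":0,"dy":0,"dz":3,"jaw":0.7},{"ax":0,"ay":0,"az":0,"dx":0,"dy":0,"dz":3,"jaw":0.7},{"ax":0,"ay":0,"az":0,"dx":0,"dy":0,"dz":1.5,"jaw":0.7},{"ax":0,"ay":0,"az":0,"dx":0,"dy":0,"dz":0.6,"jaw":0.7},{"ax":0,"ay":0,"az":0,"dx":0,"dy":0,"dz":0.2,"jaw":0.7},{"ax":0,"ay":0,"az":0,"dx":0,"dy":0,"dz":0,"jaw":0.7},{"ax":0,"ay":0,"az":0,"dx":0,"dy":0,"dz":0,"jaw":0.7},{"ax":0,"ay":0,"az":0,"dx":0,"dy":0,"dz":0,"jaw":0.7},{"ax":0,"ay":0,"az":0,"dx":0,"dy":0,"dz":0,"jaw":0.7},{"ax":0,"ay":0,"az":0,"dx":0,"dy":0,"dz":0,"jaw":0.7}]}}

```text
time: 39.1
tcp_pos: [0.5324, 0.0178, 0.0524]
tool_rot: [179.9, -0.0, 83.2]
force: [-1.1, -0.3, -3.6]
gripper_width: 0.0402
gripper_force: 41.4
```

```bash
python3 go.py .5317 .0188 .0449 83.2
```

```text
t 39.1 pos [0.5324 0.0178 0.0524] rot [ 1.7992e+02 -2.0000e-02  8.3190e+01] w 0.0402 F [-1.1 -0.3 -3.6] j [-15.  43.  16. 114. -26.  26.  13.]
az -0.000 dx 0.10 dy -0.08 dz 0.75
```

>>> {"name": "carry_out", "arguments": {"series": [{"ax":0,"ay":0,"az":0,"dx":0.1,"dy":-0.05,"dz":0.3,"jaw":0.7},{"ax":0,"ay":0,"az":0,"dx":0,"dy":0,"dz":0.3,"jaw":0.7},{"ax":0,"ay":0,"az":0,"dx":0,"dy":0,"dz":0.12,"jaw":0.7},{"ax":0,"ay":0,"az":0,"dx":0,"dy":0,"dz":0,"jaw":0.7},{"ax":0,"ay":0,"az":0,"dx":0,"dy":0,"dz":0,"jaw":0.7},{"ax":0,"ay":0,"az":0,"dx":0,"dy":0,"dz":0,"jaw":0.7}]}}

```text
time: 39.6
tcp_pos: [0.5315, 0.0189, 0.0448]
tool_rot: [-180.0, -0.0, 83.2]
force: [-1.2, -0.2, 5.5]
gripper_width: 0.0403
gripper_force: 42.2
```

>>> {"name": "carry_out", "arguments": {"series": [{"ax":0,"ay":0,"az":0,"dx":0,"dy":0,"dz":0,"jaw":0.4},{"ax":0,"ay":0,"az":0,"dx":0,"dy":0,"dz":0,"jaw":0.3},{"ax":0,"ay":0,"az":0,"dx":0,"dy":0,"dz":0,"jaw":0.25},{"ax":0,"ay":0,"az":0,"dx":0,"dy":0,"dz":0,"jaw":0.25},{"ax":0,"ay":0,"az":0,"dx":0,"dy":0,"dz":-1,"jaw":0.25},{"ax":0,"ay":0,"az":0,"dx":0,"dy":0,"dz":-3,"jaw":0.25},{"ax":0,"ay":0,"az":0,"dx":0,"dy":0,"dz":-3,"jaw":0.25},{"ax":0,"ay":0,"az":0,"dx":0,"dy":0,"dz":-3,"jaw":0.25},{"ax":0,"ay":0,"az":0,"dx":1,"dy":0,"dz":-3,"jaw":0.25},{"ax":0,"ay":0,"az":0,"dx":2,"dy":1,"dz":-3,"jaw":0.25},{"ax":0,"ay":0,"az":0,"dx":2,"dy":1,"dz":-2,"jaw":0.1},{"ax":0,"ay":0,"az":-0.059,"dx":0,"dy":0,"dz":0,"jaw":0},{"ax":0,"ay":0,"az":0,"dx":0,"dy":0,"dz":0,"jaw":0},{"ax":0,"ay":0,"az":0,"dx":0,"dy":0,"dz":0,"jaw":0},{"ax":0,"ay":0,"az":0,"dx":0,"dy":0,"dz":0,"jaw":0},{"ax":0,"ay":0,"az":0,"dx":0,"dy":0,"dz":0,"jaw":0}]}}

```text
time: 40.93
tcp_pos: [0.5563, 0.065, 0.2237]
tool_rot: [-179.9, 0.0, 86.4]
force: [0.3, 0.4, 0.9]
gripper_width: 0.0854
gripper_force: 0.0
```

```bash
python3 - <<'E'
from h import *
p=cams.read_camera("wrist");q=cams.read_camera("scene")
s=status.get_state();print(s["tcp_pos"],s["tool_rot"])
draw(p,[circ(.5387,.0775,.076,.0315),circ(.5321,.0150,.064,.021),circ(.5321,.0150,.006,.021)],"a.png",(200,110,130,200),3)
a=cv2.imread("pics/a.png");im=q["image"][:,:,::-1];b=cv2.resize(im[245:335,350:450],None,fx=4,fy=4,interpolation=cv2.INTER_CUBIC)
o=np.zeros((600,390+400,3),np.uint8);o[:600,:390]=a[:600];o[:360,390:]=b;cv2.imwrite("pics/w13.png",o)
E
```

```text
[0.5566542  0.06519911 0.22382396] [-1.79916678e+02  3.18125111e-02  8.64581749e+01]
```

View pics/w13.png

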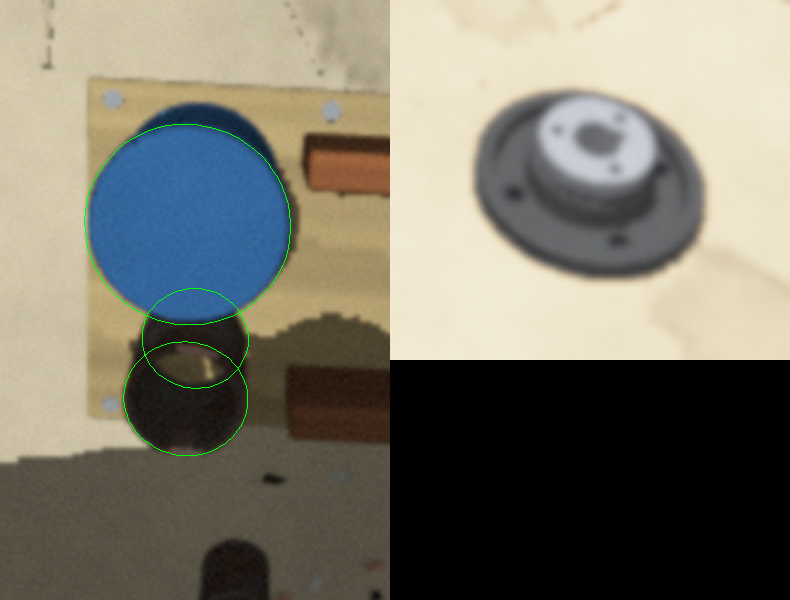

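The tin at (188,222) and the pipe at (187,395) stand upright, matching their original circles to about 1 mm. The bush sits level in the pulley hub at (600,140). Handing in.

```bash
python3 -c "
from workcell import arm
print(arm.close_job())"
```

```text
the job is handed in; nothing more can be done
None
```

The job is handed in at about 41 s: the bush sits loose and level in the pulley bore, the pipe end and grease tin stand upright back in their places to about 1 mm, and the spanner, screwdriver and tape measure were not handled.

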